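# Lock the tape rolls away in the bolted box

### The arm

A 6-joint arm with a two-finger parallel gripper is mounted at the origin on the work surface. World frame = base frame: x ahead of the robot, y to its left, z up, the work surface at z = 0. Lengths are in m, angles in degrees, forces in N, time in s.
With the tool pointing down it reaches from about 0.25 to 0.725 m from the base axis. Payload 9.7 kg.
Tool frame: the origin (TCP) lies on the centre line of the jaws, within the pads' length; the fingertips stand tip_extent ahead of it and the grasp point (between the pads) lies 3 mm ahead of it (tip_extent is the distance from the TCP to the fingertips, in m); z points along the fingers, y is the line along which they close (so a half turn about z gives the same grasp; the last joint's range is limited). The gripper opens to 85 mm and grips with 20 to 120 N. Pads are 22 mm wide; open, the fingers measure 114 mm over their backs; the gripper's body (76 mm by 85 mm) begins 54 mm behind the grasp point. The pads swing forward as they close: fully open they stand 13 mm farther back than shut.
Start: joints at [-76.433, 4.979, 10.078, 95.1, 0, 90], TCP at [0.129, -0.535, 0.253] pointing down, gripper open.
Joint ranges: [-179.16, 179.16], [-48.56, 103.87], [-65.8, 70.77], [-126.05, 130.52], [-82.76, 87.17], [-180, 180]. Speed limits (degrees/s): [127.2, 127.2, 147.25, 180, 180, 180].

### API

Orientations are given as [roll, pitch, yaw] about the fixed x, y, z axes, in that order (R = Rz(yaw) Ry(pitch) Rx(roll)).
In Python, from workcell import * gives the robot as it stands.
- The arm moves only by the tool servo_tool, never from a script. Its argument "rows" is a list of rows, each an object with "offset": the shift along the tool's x, y, z as a fraction of full scale, a list of three; "yaw": the turn about the tool's z as a fraction of full scale; "claw": the closure, from 0 (fully open) to 1 (shut). A call has 1 to 12 rows; each row is the pose to reach, as a shift and turn from the pose commanded when the call began, along the tool's axes at that moment, turning the shorter way round; what a row does not reach only later rows make up. Full scale, the value 1, is 0.1 m for a shift and pi rad for a turn. A row lasts 1/8 s, in which the tool goes at most 62.5 mm and 10.7 degrees, less where a joint would pass 70% of its speed; a pose out of reach is approached as far as the arm can. A call with a number of a shift or a turn outside -1 to 1 is refused whole. A call with a gripper value outside its range is refused whole. The fingers move at their own pace and stop on an object; "squeeze" is the grip in N (left out, the last holds). Time passes only in rows, so rows that repeat a pose let the fingers close. It gives the time, the measured TCP pose, the force, the opening and the grip force at its end, in the units of the state.
- get_obs(): the state, without advancing time (a new reading comes with each control period).
- camera(name): name is "side" or "top"; returns (picture, depth): 480x640x3 uint8, red, green, blue; 480x640 float32, m along the optical axis (not along the pixel's ray), 0 where there is no reading.
- camera_info(name): a dict with "fx", "fy", "cx", "cy" (pixels), "cam_to_world" (4x4, takes a point from camera to world coordinates). Camera axes: x right, y up, looking along -z (the intrinsics and any distortion apply to the point x, -y, -z); pixel columns grow to the right and rows downward; lengths in m; the calibration is good to about 2 mm. A picture is of the moment at which its call begins. camera_info takes no time and is no camera call.
- job_done(): hands the job in; it is judged then, once.
The state is a dict: "time": time; "q": joint angles; "qd": joint speeds; "joint_efforts": joint torques, N m; "ee_pos": TCP position; "tcp_rot": TCP orientation; "wrist_force": force on the tool from outside, world axes, zero at the start; "torque": the same for the moment, N m; "opening": finger opening in m; "grasp_force": force on a finger pad.
Only numpy, scipy, OpenCV 4.12 (cv2) and the standard library are available. Lean on these libraries where they do the work, as an engineer would, in place of code of your own. Each camera call takes 0.05 s, during which the arm holds its last target. There are 200 camera calls.

### The job

Put the labelling tape away for the night: draw the bolt of the grey steel box right back and only then open its lid wide, take every tape roll off the spindles of the white stand, and any roll lying on the bench, and put them all inside the box. Then shut the lid fully and slide the bolt fully home into its keeper on the lid. Leave the other things on the bench where they are.

Things in the scene. Friction and masses are not known exactly. Their poses are not given: they have to be found in the camera images.
- box: grey steel box fixed to the bench, 190 (x) x 400 (y) x 85 mm high. Origin: centre of its underside; x points from its front to its hinge side, y along its length. The lid (6 mm thick) covers y = -198 to +78 mm; the compartment under it is x -90..+90, y -195..+78 mm inside, floor at z = 5, rim at z = 85 mm. From y = +82 to +200 mm the top is a fixed deck, top at z = 91 mm, with the bolt on it
- lid (a joint): angle of the lid about its hinge along the box's far (+x) top edge, rad: 0 shut, 1.55 fully open (upright). A stiff friction hinge, about 0.7 N m, lid 0.5 kg: it stays where it is left and must be brought all the way down to shut
- lid_handle (a point): middle of the lid's steel bow handle: a round bar, 10 mm diameter, 110 mm long, along the box's y, 35 mm above the lid's top face and 25 mm in from its front edge; with the lid shut it lies 165 mm in front of the hinge line and 41 mm above it
- lid_hinge (a point): middle of the lid's hinge line, at box x = 95, y = -60, z = 85 mm; the line runs along the box's y
- bolt (a joint): travel of the steel barrel bolt along the box's y, m: 0 fully home in its keeper (a staple on the lid), 0.05 drawn right back (towards box +y). Its nose is clear of the keeper and the lid from 0.035 on. Friction 3 N; it stays where it is left
- bolt_knob (a point): top of the bolt's upright round knob, 14 mm in diameter, standing on the 12 mm rod and moving with it; its top is 57 mm above the deck. Grip it 22 to 57 mm above the deck, clear of the rod (top 17 mm above the deck) and of the guide straps at either end of its travel (20 mm high)
- stand: white tape stand fixed to the bench: plate 90 (x) x 290 (y) x 18 mm thick with three upright aluminium spindles at its y = -100, 0 and +100 mm, 16 mm in diameter, their tops 60 mm above the plate (78 mm above the bench). Origin: centre of its underside. Some spindles may be empty
- roll_a: a roll of cream labelling tape on a cardboard core: 64 mm outside diameter, 25 mm high, bore 27 mm, 90 g. Origin: centre of its underside, z along its axis. If present it starts on the stand's spindle at y = -100 mm, lying flat on the plate
- roll_b: a roll of cream labelling tape on a cardboard core: 64 mm outside diameter, 25 mm high, bore 27 mm, 90 g. Origin: centre of its underside, z along its axis. If present it starts on the stand's middle spindle, lying flat on the plate
- roll_c: a roll of cream labelling tape on a cardboard core: 64 mm outside diameter, 25 mm high, bore 27 mm, 90 g. Origin: centre of its underside, z along its axis. If present it starts on the stand's spindle at y = +100 mm, lying flat on the plate
- roll_d: a roll of cream labelling tape on a cardboard core: 64 mm outside diameter, 25 mm high, bore 27 mm, 90 g. Origin: centre of its underside, z along its axis. If present it starts lying flat on the bench beyond the stand
- amber_bottle: bystander: amber reagent bottle, 84 mm diameter, 170 mm high; origin under its centre
- beaker: bystander: glass beaker, 72 mm diameter, 90 mm high; origin under its centre
- tip_box: bystander: pipette tip box, 85 x 125 x 60 mm; origin under its centre
- timer: bystander: white bench timer, 70 x 65 x 20 mm; origin under its centre
- tube_rack: bystander: green tube rack with tubes, 70 x 240 x 110 mm; origin under its centre
- weigh_bowl: bystander: steel weighing bowl, 90 mm diameter, 35 mm high; origin under its centre
- wash_bottle: bystander: white wash bottle with a red cap, 72 mm diameter, 215 mm high; origin under its centre
- notebook: bystander: notebook, 100 x 160 x 14 mm; origin under its centre
There are look-alikes about, which are no part of the job. Leave any purple look-alike of the roll_a alone.

How it is judged:
By the outcome, as a careful person would: the job done as asked, in the order asked, and still so for the second after the job is handed in, with the robot touching nothing.
Of roll_a, roll_b, roll_c, roll_d only 2 to 4 are there at a start; the rules pass over those that are not, and their reading is None.
At some moment in a run one of roll_d may be knocked a few centimetres aside while the robot is not near it.
Once in a run the grip may slacken for a moment while it holds something.
It also fails if it takes over 210 s, if anything falls off the work surface, if the arm or the gripper's body presses on something with over 40 N, if the wrist force passes 120 N, or if a joint passes its speed limit or range.

## Working session

There is one attempt and no reset: what is moved stays moved. The work goes in short steps, Python scripts to look and compute and a tool call to move; the robot and the scene stay as the last step left them, time stands still between calls to the robot, and variables do not carry over. Pictures are saved under pics/ and viewed, at most 14 in all, crops included, and the job is handed in when it is done.

Besides the shell and the picture viewer there is one more tool, called after "Call:" by a JSON object that holds its "name" and its "arguments", one argument or row to a line. servo_tool: Moves the arm, as the interface text tells. Its arguments: {"type":"object","properties":{"rows":{"type":"array"},"squeeze":{"type":"number"}},"required":["rows"]}

```bash
mkdir -p pics; ls; cat > h.py <<'E'
from workcell import *
import numpy as np, cv2
def snap(n,f):
    p,d=camera(n); cv2.imwrite(f'pics/{f}.png',p[:,:,::-1]); np.savez(f'pics/{f}.npz',p=p,d=d); return p,d
def pts(n,d):
    i=camera_info(n); v,u=np.mgrid[0:480,0:640]
    c=np.stack([(u-i['cx'])/i['fx']*d,-(v-i['cy'])/i['fy']*d,-d,np.ones_like(d)],-1)
    return (c@np.array(i['cam_to_world']).T)[...,:3]
E
python3 - <<'E'
from h import *
print(get_obs())
for n in('top','side'):
    p,d=snap(n,n+'0'); print(camera_info(n)); print((d>0).mean())
E
```

```text
pics
{'time': 0.0, 'q': array([-7.64320451e+01,  5.01152564e+00,  1.00352181e+01,  9.51002782e+01,
        1.13158427e-03,  9.00004392e+01]), 'qd': array([ 0.06014402, -0.09623473, -0.16466134,  0.05328416,  0.05721938,
       -0.02226424]), 'joint_efforts': array([-9.91179149e-04, -5.20381057e+01,  4.64806330e+01,  1.61302550e-02,
       -1.34362713e-04, -6.74567900e-06]), 'ee_pos': array([ 0.12898723, -0.53445493,  0.25258582]), 'tcp_rot': array([-1.79923414e+02, -1.13099614e-03,  1.35675142e+01]), 'wrist_force': array([-0.39318739, -0.40147957,  0.60262817]), 'torque': array([ 0.02309146, -0.02304701,  0.01140913]), 'grasp_force': 0.0, 'opening': 0.08536800317412398}
{'fx': 607.2554638025808, 'fy': 607.2554638025808, 'cx': 326.0256269296541, 'cy': 240.27284344937476, 'cam_to_world': array([[ 0.01638151,  0.98484428, -0.17266553,  0.19927229],
       [-0.99967188,  0.01273119, -0.0222273 , -0.04001196],
       [-0.0196922 ,  0.17297299,  0.98472969,  1.70502127],
       [ 0.        ,  0.        ,  0.        ,  1.        ]])}
0.9959798177083333
{'fx': 458.55849836900444, 'fy': 458.55849836900444, 'cx': 316.11497061674976, 'cy': 244.6165509362111, 'cam_to_world': array([[ 0.94868567,  0.25567134, -0.18608509,  0.22180719],
       [-0.31561528,  0.7291697 , -0.60720553, -0.85261205],
       [-0.01955744,  0.63477848,  0.77244662,  1.17209944],
       [ 0.        ,  0.        ,  0.        ,  1.        ]])}
0.9960579427083334
```

View pics/top0.png

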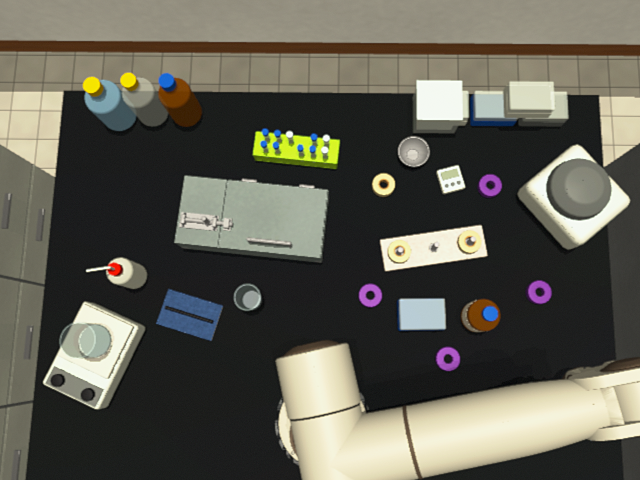

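View pics/side0.png

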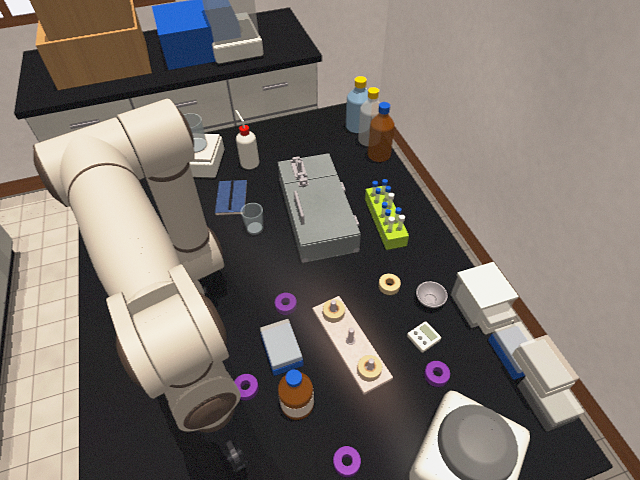

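The top view shows the box (about 178–328, 177–262) with its deck and bolt at the left. The middle spindle is empty. There are cream rolls at (399,251) and (470,241) on the stand, and one at (384,184) on the bench. The purple rings are look-alikes.

```bash
cat > m.py <<'E'
from h import *
def load(f,n):
    z=np.load(f'pics/{f}.npz'); return z['p'],pts(n,z['d'])
def cream(p):
    h=cv2.cvtColor(p,cv2.COLOR_RGB2HSV); return (h[...,0]>12)&(h[...,0]<30)&(h[...,1]>60)&(h[...,2]>120)
def box(P):
    r=np.zeros(P.shape[:2],bool); r[170:268,168:335]=1
    m=r&(abs(P[...,2]-.091)<.008)
    q=P[m][:,:2].astype(np.float32); return m,cv2.minAreaRect(q)
def rolls(p,P):
    r=np.zeros(p.shape[:2],bool); r[150:300,340:520]=1
    n,l,s,c=cv2.connectedComponentsWithStats((cream(p)&r).astype(np.uint8))
    for k in range(1,n):
        if s[k,4]>60:
            w=P[l==k]; zt=np.percentile(w[:,2],70); w=w[w[:,2]>zt-.01]
            (x,y),rad=cv2.minEnclosingCircle(w[:,:2].astype(np.float32))
            print('roll',c[k].round(1),s[k,4],'xy',round(x,4),round(y,4),'r',round(rad,4),'z',zt.round(4))
E
python3 - <<'E'
from m import *
p,P=load('top0','top')
m,R=box(P); b=cv2.boxPoints(R); print(R,b)
rolls(p,P)
r=np.zeros(m.shape,bool); r[170:268,168:335]=1
for lo,hi in((.105,.2),(.12,.14),(.14,.16)):
    k=r&(P[...,2]>lo)&(P[...,2]<hi)
    n,l,s,c=cv2.connectedComponentsWithStats(k.astype(np.uint8))
    for j in range(1,n):
        if s[j,4]>5: print(lo,c[j].round(1),s[j,4],P[l==j].mean(0).round(4),P[l==j].min(0).round(4),P[l==j].max(0).round(4))
# stand plate
r=np.zeros(m.shape,bool); r[220:275,375:492]=1
k=r&(abs(P[...,2]-.018)<.006)&(p.min(-1)>120); print('stand',cv2.minAreaRect(P[k][:,:2].astype(np.float32)))
k=r&(P[...,2]>.06); n,l,s,c=cv2.connectedComponentsWithStats(k.astype(np.uint8))
for j in range(1,n): print('sp',s[j,4],P[l==j].mean(0).round(4))
# other things heights
for nm,(u,v) in dict(rack=(297,148),tip=(422,314),amber=(489,313),beaker=(247,297),bowl=(413,151),timer=(451,180)).items(): print(nm,P[v,u].round(3))
p,P=load('side0','side')
r=np.zeros(m.shape,bool); r[150:270,270:370]=1
for lo,hi in((.118,.14),(.138,.16)):
    k=r&(P[...,2]>lo)&(P[...,2]<hi)
    n,l,s,c=cv2.connectedComponentsWithStats(k.astype(np.uint8))
    for j in range(1,n):
        if s[j,4]>5: print('side',lo,c[j].round(1),s[j,4],P[l==j].mean(0).round(4),P[l==j].min(0).round(4),P[l==j].max(0).round(4))
E
```

```text
((0.5505531430244446, 0.20005765557289124), (0.40101465582847595, 0.1994697004556656), 84.62261962890625) [[ 0.43246663  0.00977944]
 [ 0.63105845 -0.00891392]
 [ 0.66863966  0.39033586]
 [ 0.47004783  0.40902925]]
roll [383.2 183.6] 356 xy 0.445 -0.1069 r 0.2547 z 0.0254
roll [468.8 241.5] 360 xy 0.3579 -0.2303 r 0.2478 z 0.0437
roll [399.3 249.5] 229 xy 0.3474 -0.127 r 0.1718 z 0.0441
0.105 [187.9 219.2] 80 [0.5319 0.3695 0.1093] [0.5215 0.3359 0.1052] [0.5465 0.3896 0.1162]
0.105 [215.7 221.7] 174 [0.5245 0.2922 0.1173] [0.5093 0.2494 0.105 ] [0.5393 0.3371 0.1538]
0.105 [268.9 241.2] 173 [0.4713 0.1463 0.1287] [0.4617 0.0879 0.1069] [0.4801 0.2056 0.1404]
0.12 [206.2 220.4] 14 [0.525  0.3152 0.1297] [0.5208 0.3117 0.1229] [0.53   0.3221 0.1374]
0.12 [268.8 241.1] 166 [0.4715 0.1466 0.1292] [0.4625 0.0879 0.121 ] [0.4801 0.2056 0.1374]
0.14 [203.8 218.3] 24 [0.5271 0.3183 0.1462] [0.5209 0.3116 0.1406] [0.5346 0.3262 0.1538]
stand ((0.47824257612228394, -0.30374228954315186), (0.0899915099143982, 0.2901342511177063), 8.903916358947754)
sp 1 [ 0.1993 -0.04    1.705 ]
sp 1 [ 0.1993 
[... 612 characters left out ...]
1 [ 0.1993 -0.04    1.705 ]
sp 1 [ 0.1993 -0.04    1.705 ]
sp 2 [ 0.1993 -0.04    1.705 ]
sp 1 [ 0.1993 -0.04    1.705 ]
sp 1 [ 0.1993 -0.04    1.705 ]
sp 1 [ 0.1993 -0.04    1.705 ]
sp 1 [ 0.1993 -0.04    1.705 ]
sp 1 [ 0.1993 -0.04    1.705 ]
rack [0.758 0.085 0.042]
tip [ 0.29  -0.264  0.059]
amber [ 0.289 -0.416  0.172]
beaker [0.333 0.217 0.006]
bowl [ 0.764 -0.25   0.007]
timer [ 0.675 -0.357  0.017]
side 0.118 [299.7 166.4] 19 [0.5295 0.3154 0.129 ] [0.5238 0.3092 0.12  ] [0.5356 0.3213 0.1394]
side 0.118 [299.1 204.5] 95 [0.4736 0.1404 0.1309] [0.4649 0.0884 0.1183] [0.4833 0.2049 0.137 ]
side 0.138 [299.3 162. ] 18 [0.5298 0.3175 0.1466] [0.524  0.3106 0.1394] [0.5355 0.3245 0.1511]
```

```bash
python3 - <<'E'
import cv2
a=cv2.imread('pics/top0.png')[165:270,165:340]; cv2.imwrite('pics/c0.png',cv2.resize(a,None,fx=4.5,fy=4.5,interpolation=cv2.INTER_CUBIC))
E
```

```text
(no output)
```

View pics/c0.png

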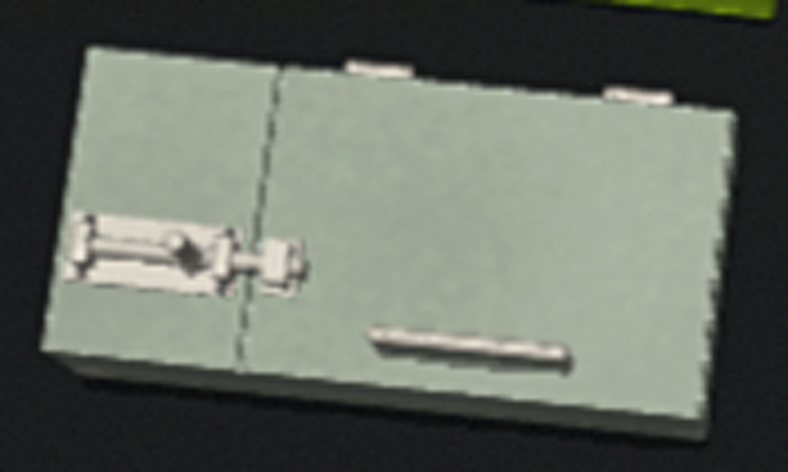

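The crop shows the bolt fully home: knob at about (178,240), keeper at (280,262) on the lid, bow handle from (372,335) to (570,358). I'll yaw the tool to match the box axes first.

```bash
cat > go.py <<'E'
from h import *
import sys
# go.py x y z : offset (units of 0.1 m, tool axes) from the current pose
o=get_obs(); y=np.radians(o['tcp_rot'][2]); e=np.array([float(a) for a in sys.argv[1:4]])-o['ee_pos']
print('ee',o['ee_pos'].round(4),'rot',o['tcp_rot'].round(2),'t',round(o['time'],2),'open',round(o['opening'],4),'F',o['wrist_force'].round(1))
print('off',np.round([(e[0]*np.cos(y)+e[1]*np.sin(y))*10,(e[0]*np.sin(y)-e[1]*np.cos(y))*10,-e[2]*10],3))
E
python3 -c "
import workcell; print([n for n in dir(workcell) if n[0]!='_'], getattr(workcell,'tip_extent',None))"
```

```text
['PlanningError', 'camera', 'camera_info', 'get_obs', 'job_done', 'tip_extent'] 0.022
```

Call:
{"name": "servo_tool", "arguments": {
  "rows": [
    {"offset":[0,0,0],"yaw":-0.395,"claw":0},
    {"offset":[0,0,0],"yaw":-0.395,"claw":0},
    {"offset":[0,0,0],"yaw":-0.395,"claw":0},
    {"offset":[0,0,0],"yaw":-0.395,"claw":0},
    {"offset":[0,0,0],"yaw":-0.395,"claw":0},
    {"offset":[0,0,0],"yaw":-0.395,"claw":0},
    {"offset":[0,0,0],"yaw":-0.395,"claw":0},
    {"offset":[0,0,0],"yaw":-0.395,"claw":0}
  ],
  "squeeze": 60
}}

```text
time: 1.1
ee_pos: [0.129, -0.5346, 0.2529]
tcp_rot: [-180.0, -0.0, 84.6]
wrist_force: [-0.4, -0.3, 0.1]
opening: 0.0853
grasp_force: 0.0
```

```bash
python3 go.py .528 .318 .25
```

```text
ee [ 0.129  -0.5346  0.2529] rot [-1.7999e+02 -4.0000e-02  8.4620e+01] t 1.1 open 0.0853 F [-0.4 -0.3  0.1]
off [8.862 3.173 0.029]
```

Call:
{"name": "servo_tool", "arguments": {
  "rows": [
    {"offset":[0.5,0.18,0],"yaw":0,"claw":0},
    {"offset":[1,0.36,0],"yaw":0,"claw":0}
  ]
}}

```text
time: 1.35
ee_pos: [0.1743, -0.4374, 0.2526]
tcp_rot: [-180.0, -0.1, 84.4]
wrist_force: [0.9, 0.2, 1.4]
opening: 0.0853
grasp_force: 0.0
```

Call:
{"name": "servo_tool", "arguments": {
  "rows": [
    {"offset":[0.5,0.18,0],"yaw":0,"claw":0},
    {"offset":[1,0.36,0],"yaw":0,"claw":0}
  ]
}}

```text
time: 1.6
ee_pos: [0.2196, -0.3407, 0.2531]
tcp_rot: [180.0, 0.0, 84.4]
wrist_force: [1.1, -0.6, 1.0]
opening: 0.0854
grasp_force: 0.0
```

Call:
{"name": "servo_tool", "arguments": {
  "rows": [
    {"offset":[0.5,0.18,0],"yaw":0,"claw":0},
    {"offset":[1,0.36,0],"yaw":0,"claw":0}
  ]
}}

```text
time: 1.85
ee_pos: [0.2647, -0.2444, 0.2532]
tcp_rot: [180.0, 0.0, 84.4]
wrist_force: [1.3, -1.1, 0.4]
opening: 0.0856
grasp_force: 0.0
```

Call:
{"name": "servo_tool", "arguments": {
  "rows": [
    {"offset":[0.5,0.18,0],"yaw":0,"claw":0},
    {"offset":[1,0.36,0],"yaw":0,"claw":0}
  ]
}}

```text
time: 2.1
ee_pos: [0.3099, -0.1482, 0.2534]
tcp_rot: [180.0, 0.0, 84.5]
wrist_force: [0.7, -1.1, 1.1]
opening: 0.0853
grasp_force: 0.0
```

Call:
{"name": "servo_tool", "arguments": {
  "rows": [
    {"offset":[0.5,0.18,0],"yaw":0,"claw":0},
    {"offset":[1,0.36,0],"yaw":0,"claw":0}
  ]
}}

```text
time: 2.35
ee_pos: [0.3551, -0.0518, 0.2534]
tcp_rot: [180.0, 0.0, 84.5]
wrist_force: [1.0, -0.9, 0.2]
opening: 0.0853
grasp_force: 0.0
```

Call:
{"name": "servo_tool", "arguments": {
  "rows": [
    {"offset":[0.5,0.18,0],"yaw":0,"claw":0},
    {"offset":[1,0.36,0],"yaw":0,"claw":0}
  ]
}}

```text
time: 2.6
ee_pos: [0.4002, 0.0446, 0.2534]
tcp_rot: [180.0, 0.0, 84.5]
wrist_force: [1.0, -0.5, -0.4]
opening: 0.0852
grasp_force: 0.0
```

Call:
{"name": "servo_tool", "arguments": {
  "rows": [
    {"offset":[0.5,0.18,0],"yaw":0,"claw":0},
    {"offset":[1,0.36,0],"yaw":0,"claw":0}
  ]
}}

```text
time: 2.85
ee_pos: [0.4454, 0.1408, 0.2532]
tcp_rot: [180.0, 0.0, 84.5]
wrist_force: [0.9, -0.8, 0.6]
opening: 0.0856
grasp_force: 0.0
```

Call:
{"name": "servo_tool", "arguments": {
  "rows": [
    {"offset":[0.5,0.18,0],"yaw":0,"claw":0},
    {"offset":[1,0.36,0],"yaw":0,"claw":0},
    {"offset":[1,0.36,0],"yaw":0,"claw":0}
  ]
}}

```text
time: 3.22
ee_pos: [0.4907, 0.2378, 0.2513]
tcp_rot: [-179.9, 0.1, 84.7]
wrist_force: [-0.4, -1.2, 0.1]
opening: 0.0851
grasp_force: 0.0
```

```bash
python3 go.py .528 .318 .137
```

```text
ee [0.4907 0.2378 0.2513] rot [-1.7986e+02  6.0000e-02  8.4670e+01] t 3.23 open 0.0851 F [-0.4 -1.2  0.1]
off [0.833 0.297 1.143]
```

Call:
{"name": "servo_tool", "arguments": {
  "rows": [
    {"offset":[0.5,0.15,0],"yaw":0,"claw":0},
    {"offset":[0.833,0.297,0.2],"yaw":0,"claw":0.3},
    {"offset":[0.833,0.297,0.5],"yaw":0,"claw":0.4},
    {"offset":[0.833,0.297,0.75],"yaw":0,"claw":0.4},
    {"offset":[0.833,0.297,1],"yaw":0,"claw":0.4},
    {"offset":[0.833,0.297,1],"yaw":0,"claw":0.4}
  ]
}}

```text
time: 3.98
ee_pos: [0.5265, 0.314, 0.1516]
tcp_rot: [-179.8, 0.1, 84.5]
wrist_force: [0.2, -0.5, 0.8]
opening: 0.0513
grasp_force: 0.0
```

Call:
{"name": "servo_tool", "arguments": {
  "rows": [
    {"offset":[0,0,0.143],"yaw":0,"claw":0.4},
    {"offset":[0,0,0.143],"yaw":0,"claw":0.4},
    {"offset":[0,0,0.143],"yaw":0,"claw":1},
    {"offset":[0,0,0.143],"yaw":0,"claw":1},
    {"offset":[0,0,0.143],"yaw":0,"claw":1},
    {"offset":[0,0,0.143],"yaw":0,"claw":1},
    {"offset":[0,0,0.143],"yaw":0,"claw":1}
  ]
}}

```text
time: 4.85
ee_pos: [0.5292, 0.3153, 0.14]
tcp_rot: [179.8, -0.1, 84.6]
wrist_force: [8.1, -1.0, 1.3]
opening: 0.0122
grasp_force: 58.5
```

Call:
{"name": "servo_tool", "arguments": {
  "rows": [
    {"offset":[0.08,0.02,0],"yaw":0,"claw":1},
    {"offset":[0.16,0.02,0],"yaw":0,"claw":1},
    {"offset":[0.24,0.02,0],"yaw":0,"claw":1},
    {"offset":[0.32,0.02,0],"yaw":0,"claw":1},
    {"offset":[0.4,0.02,0],"yaw":0,"claw":1},
    {"offset":[0.47,0.02,0],"yaw":0,"claw":1},
    {"offset":[0.51,0.02,0],"yaw":0,"claw":1},
    {"offset":[0.51,0.02,0],"yaw":0,"claw":1},
    {"offset":[0.51,0.02,0],"yaw":0,"claw":1}
  ]
}}

```text
time: 5.98
ee_pos: [0.5337, 0.3635, 0.1399]
tcp_rot: [-180.0, 0.3, 84.6]
wrist_force: [-4.3, -17.1, 10.1]
opening: 0.012
grasp_force: 60.1
```

Call:
{"name": "servo_tool", "arguments": {
  "rows": [
    {"offset":[0.5,0.02,0],"yaw":0,"claw":0.4},
    {"offset":[0.5,0.02,0],"yaw":0,"claw":0.4},
    {"offset":[0.5,0.02,0],"yaw":0,"claw":0.4}
  ]
}}

```text
time: 6.35
ee_pos: [0.5406, 0.4157, 0.1387]
tcp_rot: [-180.0, 0.0, 84.7]
wrist_force: [-0.9, 0.0, -0.7]
opening: 0.0512
grasp_force: 0.0
```

```bash
python3 go.py .4715 .1465 .2
```

```text
ee [0.5406 0.4157 0.1387] rot [-1.7997e+02  2.0000e-02  8.4710e+01] t 6.35 open 0.0512 F [-0.9  0.  -0.7]
off [-2.745 -0.44  -0.613]
```

I put a stale offset in that row, so the tool drifted 50 mm past the knob as it opened. No force was recorded. Next I'll go above the handle and check the bolt.

Call:
{"name": "servo_tool", "arguments": {
  "rows": [
    {"offset":[0,0,-0.6],"yaw":0,"claw":0.4},
    {"offset":[0,0,-0.6],"yaw":0,"claw":0.4},
    {"offset":[-0.5,-0.1,-0.6],"yaw":0,"claw":0.4},
    {"offset":[-1,-0.2,-0.6],"yaw":0,"claw":0.4}
  ]
}}

```text
time: 6.85
ee_pos: [0.511, 0.3163, 0.1984]
tcp_rot: [-180.0, 0.0, 84.7]
wrist_force: [0.4, -0.9, 0.2]
opening: 0.0513
grasp_force: 0.0
```

Call:
{"name": "servo_tool", "arguments": {
  "rows": [
    {"offset":[-0.5,-0.1,0],"yaw":0,"claw":0.4},
    {"offset":[-1,-0.2,0],"yaw":0,"claw":0.4}
  ]
}}

```text
time: 7.1
ee_pos: [0.4815, 0.218, 0.1989]
tcp_rot: [180.0, -0.0, 84.6]
wrist_force: [0.4, -0.7, 0.6]
opening: 0.0509
grasp_force: 0.0
```

Call:
{"name": "servo_tool", "arguments": {
  "rows": [
    {"offset":[-0.4,-0.04,0],"yaw":0,"claw":0.4},
    {"offset":[-0.745,-0.04,0],"yaw":0,"claw":0.4},
    {"offset":[-0.745,-0.04,0],"yaw":0,"claw":0.4}
  ]
}}

```text
time: 7.48
ee_pos: [0.4711, 0.1441, 0.1994]
tcp_rot: [179.9, -0.0, 84.5]
wrist_force: [0.5, -0.2, -0.7]
opening: 0.0515
grasp_force: 0.0
```

```bash
python3 go.py .4715 .1465 .129; python3 - <<'E'
from m import *
p,d=snap('side','s1'); P=pts('side',d); p2,d2=snap('top','t1')
a=np.hstack([cv2.resize(p[130:270,250:390],(400,400)),cv2.resize(p2[170:270,170:270],(400,400))])
cv2.imwrite('pics/c1.png',a[:,:,::-1])
for n,P,(v0,v1,u0,u1) in(('side',P,(140,200,270,330)),('top',pts('top',d2),(180,250,170,235))):
    r=np.zeros(P.shape[:2],bool); r[v0:v1,u0:u1]=1
    k=r&(P[...,2]>.135)&(P[...,2]<.16)&(P[...,1]>.28); print(n,k.sum(),P[k].mean(0).round(4))
E
```

```text
ee [0.4711 0.1441 0.1994] rot [ 1.7993e+02 -2.0000e-02  8.4480e+01] t 7.47 open 0.0515 F [ 0.5 -0.2 -0.7]
off [0.025 0.002 0.704]
side 0 [nan nan nan]
top 29 [0.5312 0.3653 0.1454]<stdin>:7: RuntimeWarning: Mean of empty slice.
  ret = um.true_divide(
```

View pics/c1.png

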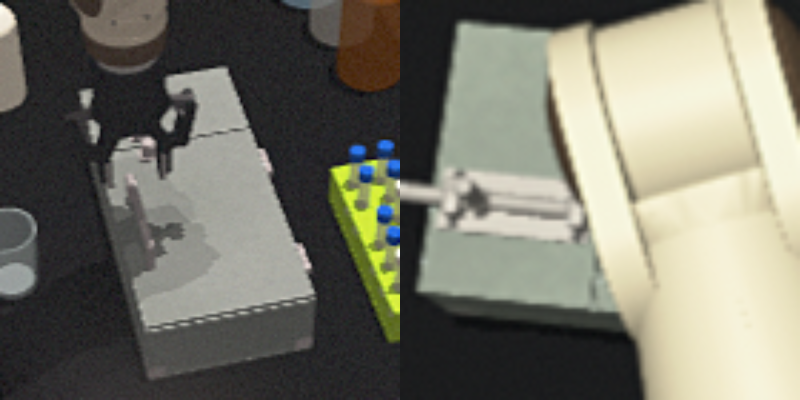

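In the right half of the crop the bolt is drawn to the end of its travel: the rod sticks out at the far end and the knob, at (470,200), has moved about 47–50 mm. The left half shows the gripper over the handle. Next I'll grip the handle.

Call:
{"name": "servo_tool", "arguments": {
  "rows": [
    {"offset":[0.02,0,0.3],"yaw":0,"claw":0.4},
    {"offset":[0.02,0,0.6],"yaw":0,"claw":0.4},
    {"offset":[0.02,0,0.7],"yaw":0,"claw":0.4},
    {"offset":[0.02,0,0.7],"yaw":0,"claw":1},
    {"offset":[0.02,0,0.7],"yaw":0,"claw":1},
    {"offset":[0.02,0,0.7],"yaw":0,"claw":1},
    {"offset":[0.02,0,0.7],"yaw":0,"claw":1},
    {"offset":[0.02,0,0.7],"yaw":0,"claw":1}
  ],
  "squeeze": 60
}}

```text
time: 8.57
ee_pos: [0.474, 0.1485, 0.1305]
tcp_rot: [179.7, -0.1, 84.6]
wrist_force: [10.2, -1.4, -4.5]
opening: 0.0083
grasp_force: 45.3
```

```bash
python3 go.py .4715 .1465 .129; python3 - <<'E'
import numpy as np
a0=np.arctan2(41,165); R=np.hypot(165,41)
for d in range(0,90,7):
    t=a0+np.radians(d); print(d,'y',round((165-R*np.cos(t))/100,3),'z',round(-(R*np.sin(t)-41)/100,3))
E
```

```text
ee [0.474  0.1485 0.1305] rot [ 1.7969e+02 -6.0000e-02  8.4650e+01] t 8.57 open 0.0083 F [10.2 -1.4 -4.5]
off [-0.022 -0.023  0.015]
0 y 0.0 z 0.0
7 y 0.062 z -0.198
14 y 0.148 z -0.387
21 y 0.257 z -0.564
28 y 0.386 z -0.727
35 y 0.534 z -0.872
42 y 0.698 z -0.999
49 y 0.877 z -1.104
56 y 1.067 z -1.187
63 y 1.266 z -1.246
70 y 1.471 z -1.281
77 y 1.678 z -1.29
84 y 1.885 z -1.274
```

Call:
{"name": "servo_tool", "arguments": {
  "rows": [
    {"offset":[0,0.03,-0.1],"yaw":0,"claw":1},
    {"offset":[0,0.09,-0.2],"yaw":0,"claw":1},
    {"offset":[0,0.13,-0.29],"yaw":0,"claw":1},
    {"offset":[0,0.18,-0.39],"yaw":0,"claw":1},
    {"offset":[0,0.23,-0.48],"yaw":0,"claw":1},
    {"offset":[0,0.28,-0.56],"yaw":0,"claw":1},
    {"offset":[0,0.34,-0.65],"yaw":0,"claw":1},
    {"offset":[0,0.41,-0.73],"yaw":0,"claw":1},
    {"offset":[0,0.48,-0.8],"yaw":0,"claw":1},
    {"offset":[0,0.56,-0.87],"yaw":0,"claw":1},
    {"offset":[0,0.64,-0.935],"yaw":0,"claw":1},
    {"offset":[0,0.72,-0.999],"yaw":0,"claw":1}
  ]
}}

```text
time: 10.07
ee_pos: [0.5409, 0.1424, 0.2314]
tcp_rot: [-179.8, -0.1, 84.7]
wrist_force: [-17.2, 5.0, 9.3]
opening: 0.0076
grasp_force: 58.6
```

```bash
python3 go.py .4715 .1465 .129; python3 - <<'E'
import numpy as np
a0=np.arctan2(41,165); R=np.hypot(165,41)
for d in range(42,92,4):
    t=a0+np.radians(d); print(d,'y',round((165-R*np.cos(t))/100-.698,3),'z',round(-(R*np.sin(t)-41)/100+.999,3))
E
```

```text
ee [0.5409 0.1424 0.2314] rot [-1.7978e+02 -1.1000e-01  8.4740e+01] t 10.07 open 0.0076 F [-17.2   5.    9.3]
off [-0.023 -0.695  1.024]
42 y 0.0 z 0.0
46 y 0.101 z -0.063
50 y 0.205 z -0.119
54 y 0.314 z -0.167
58 y 0.425 z -0.208
62 y 0.539 z -0.24
66 y 0.655 z -0.265
70 y 0.773 z -0.282
74 y 0.891 z -0.29
78 y 1.01 z -0.29
82 y 1.128 z -0.282
86 y 1.246 z -0.266
90 y 1.362 z -0.241
```

Call:
{"name": "servo_tool", "arguments": {
  "rows": [
    {"offset":[0,0.08,-0.06],"yaw":0,"claw":1},
    {"offset":[0,0.16,-0.11],"yaw":0,"claw":1},
    {"offset":[0,0.24,-0.15],"yaw":0,"claw":1},
    {"offset":[0,0.31,-0.17],"yaw":0,"claw":1},
    {"offset":[0,0.42,-0.21],"yaw":0,"claw":1},
    {"offset":[0,0.54,-0.24],"yaw":0,"claw":1},
    {"offset":[0,0.65,-0.265],"yaw":0,"claw":1},
    {"offset":[0,0.77,-0.28],"yaw":0,"claw":1},
    {"offset":[0,0.89,-0.29],"yaw":0,"claw":1},
    {"offset":[0,0.89,-0.29],"yaw":0,"claw":1}
  ]
}}

```text
time: 11.32
ee_pos: [0.633, 0.134, 0.2612]
tcp_rot: [179.7, -0.2, 84.7]
wrist_force: [0.3, 3.5, 10.4]
opening: 0.0076
grasp_force: 64.7
```

Call:
{"name": "servo_tool", "arguments": {
  "rows": [
    {"offset":[0,0.12,0],"yaw":0,"claw":1},
    {"offset":[0,0.24,0.01],"yaw":0,"claw":1},
    {"offset":[0,0.35,0.025],"yaw":0,"claw":1},
    {"offset":[0,0.42,0.04],"yaw":0,"claw":1},
    {"offset":[0,0.45,0.045],"yaw":0,"claw":1},
    {"offset":[0,0.45,0.045],"yaw":0,"claw":1}
  ]
}}

```text
time: 12.08
ee_pos: [0.6759, 0.1301, 0.2557]
tcp_rot: [180.0, -0.1, 84.7]
wrist_force: [-8.6, 4.0, 7.2]
opening: 0.0073
grasp_force: 66.4
```

```bash
python3 go.py .594 .136 .253; python3 - <<'E'
from m import *
p,d=snap('side','s2'); p2,d2=snap('top','t2')
a=np.hstack([cv2.resize(p[80:300,230:450],(400,400)),cv2.resize(p2[130:290,170:330],(400,400))])
cv2.imwrite('pics/c2.png',a[:,:,::-1])
E
```

```text
ee [0.6759 0.1301 0.2557] rot [ 1.800e+02 -1.200e-01  8.472e+01] t 12.07 open 0.0073 F [-8.6  4.   7.2]
off [-0.017 -0.821  0.027]
```

View pics/c2.png

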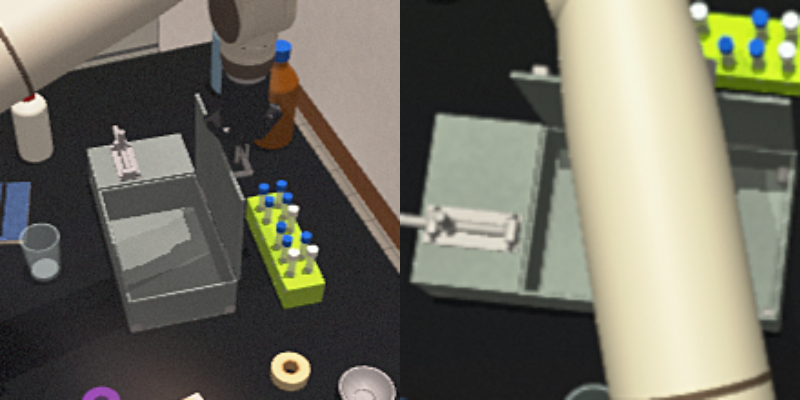

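I had the geometry backwards: the handle ends up behind the open lid. The picture shows the lid upright with its edge about (200,100)–(240,280) in the left half, the compartment empty and the bolt drawn. Now I'll release and rise with a small opening.

Call:
{"name": "servo_tool", "arguments": {
  "rows": [
    {"offset":[0,0,0],"yaw":0,"claw":0.79},
    {"offset":[0,0,0],"yaw":0,"claw":0.79},
    {"offset":[0,0,0],"yaw":0,"claw":0.79},
    {"offset":[0,0,-0.3],"yaw":0,"claw":0.79},
    {"offset":[0,0,-0.6],"yaw":0,"claw":0.79},
    {"offset":[0,0,-0.9],"yaw":0,"claw":0.79},
    {"offset":[0,0,-0.9],"yaw":0,"claw":0.79}
  ]
}}

```text
time: 13.05
ee_pos: [0.6773, 0.129, 0.3458]
tcp_rot: [179.8, -0.1, 84.7]
wrist_force: [-0.1, -0.5, -0.4]
opening: 0.0175
grasp_force: 0.0
```

```bash
python3 go.py .4627 -.2049 .044
```

```text
ee [0.6773 0.129  0.3458] rot [ 1.7977e+02 -6.0000e-02  8.4650e+01] t 13.05 open 0.0175 F [-0.1 -0.5 -0.4]
off [-3.525 -1.825  3.018]
```

Call:
{"name": "servo_tool", "arguments": {
  "rows": [
    {"offset":[-0.45,-0.23,0],"yaw":0,"claw":0},
    {"offset":[-0.88,-0.456,0],"yaw":0,"claw":0}
  ]
}}

```text
time: 13.3
ee_pos: [0.6227, 0.045, 0.3411]
tcp_rot: [-179.9, 0.0, 84.7]
wrist_force: [-0.4, -0.5, -0.0]
opening: 0.0538
grasp_force: 0.0
```

Call:
{"name": "servo_tool", "arguments": {
  "rows": [
    {"offset":[-0.45,-0.23,0],"yaw":0,"claw":0},
    {"offset":[-0.88,-0.456,0.2],"yaw":0,"claw":0}
  ]
}}

```text
time: 13.55
ee_pos: [0.5687, -0.039, 0.3233]
tcp_rot: [179.9, 0.0, 84.7]
wrist_force: [0.4, -0.2, 0.5]
opening: 0.0854
grasp_force: 0.0
```

Call:
{"name": "servo_tool", "arguments": {
  "rows": [
    {"offset":[-0.45,-0.23,0.2],"yaw":0,"claw":0},
    {"offset":[-0.88,-0.456,0.8],"yaw":0,"claw":0},
    {"offset":[-0.88,-0.456,0.8],"yaw":0,"claw":0}
  ]
}}

```text
time: 13.92
ee_pos: [0.5131, -0.1222, 0.239]
tcp_rot: [-179.7, -0.0, 84.5]
wrist_force: [0.1, 0.6, 0.6]
opening: 0.0855
grasp_force: 0.0
```

Call:
{"name": "servo_tool", "arguments": {
  "rows": [
    {"offset":[-0.45,-0.23,0.2],"yaw":0,"claw":0},
    {"offset":[-0.88,-0.456,0.6],"yaw":0,"claw":0},
    {"offset":[-0.88,-0.456,0.6],"yaw":0,"claw":0},
    {"offset":[-0.88,-0.456,0.6],"yaw":0,"claw":0}
  ]
}}

```text
time: 14.42
ee_pos: [0.4633, -0.2041, 0.1844]
tcp_rot: [179.9, 0.0, 84.7]
wrist_force: [-0.2, -0.8, 0.2]
opening: 0.0856
grasp_force: 0.0
```

```bash
python3 go.py .4627 -.2049 .044; python3 - <<'E'
from m import *
p,d=snap('side','s3'); P=pts('side',d)
cv2.imwrite('pics/c3.png',cv2.resize(p[250:400,250:450],(800,600))[:,:,::-1])
E
```

```text
ee [ 0.4633 -0.2041  0.1844] rot [1.7991e+02 1.0000e-02 8.4660e+01] t 14.43 open 0.0856 F [-0.2 -0.8  0.2]
off [-0.008 -0.005  1.404]
```

View pics/c3.png

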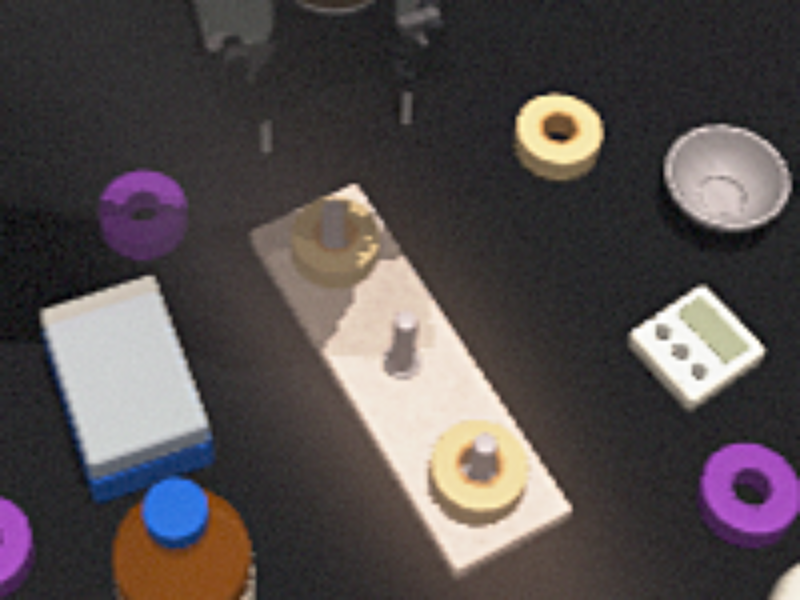

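The gripper is over roll_c at (335,240), and roll_a is at (478,470) and roll_d at (558,135). I'll descend and grip.

Call:
{"name": "servo_tool", "arguments": {
  "rows": [
    {"offset":[0,0,0.5],"yaw":0,"claw":0},
    {"offset":[0,0,0.9],"yaw":0,"claw":0},
    {"offset":[0,0,0.9],"yaw":0,"claw":0}
  ]
}}

```text
time: 14.85
ee_pos: [0.4622, -0.203, 0.092]
tcp_rot: [-179.8, -0.1, 84.8]
wrist_force: [0.4, 0.2, 0.7]
opening: 0.0853
grasp_force: 0.0
```

Call:
{"name": "servo_tool", "arguments": {
  "rows": [
    {"offset":[0,0,0.25],"yaw":0,"claw":0},
    {"offset":[0,0,0.5],"yaw":0,"claw":0},
    {"offset":[0,0,0.5],"yaw":0,"claw":0},
    {"offset":[0,0,0.5],"yaw":0,"claw":0.6},
    {"offset":[0,0,0.5],"yaw":0,"claw":0.6},
    {"offset":[0,0,0.5],"yaw":0,"claw":0.6},
    {"offset":[0,0,0.5],"yaw":0,"claw":0.6}
  ],
  "squeeze": 50
}}

```text
time: 15.72
ee_pos: [0.464, -0.2048, 0.0462]
tcp_rot: [179.8, 0.0, 84.7]
wrist_force: [-0.9, 0.8, 7.4]
opening: 0.0608
grasp_force: 54.3
```

Call:
{"name": "servo_tool", "arguments": {
  "rows": [
    {"offset":[0,0,-0.2],"yaw":0,"claw":0.6},
    {"offset":[0,0,-0.5],"yaw":0,"claw":0.6},
    {"offset":[0,0,-0.9],"yaw":0,"claw":0.6},
    {"offset":[0.05,0,-1],"yaw":0,"claw":0.6},
    {"offset":[0.4,0.04,-1],"yaw":0,"claw":0.6}
  ]
}}

```text
time: 16.35
ee_pos: [0.4707, -0.1656, 0.1449]
tcp_rot: [179.9, 0.0, 84.5]
wrist_force: [1.1, 0.7, -1.3]
opening: 0.061
grasp_force: 55.2
```

Call:
{"name": "servo_tool", "arguments": {
  "rows": [
    {"offset":[0.5,0.05,-0.3],"yaw":0,"claw":0.6},
    {"offset":[1,0.1,-0.4],"yaw":0,"claw":0.6},
    {"offset":[1,0.1,-0.4],"yaw":0,"claw":0.6}
  ]
}}

```text
time: 16.73
ee_pos: [0.4901, -0.0635, 0.1844]
tcp_rot: [179.9, -0.0, 84.9]
wrist_force: [0.4, -0.2, -1.4]
opening: 0.0611
grasp_force: 55.2
```

Call:
{"name": "servo_tool", "arguments": {
  "rows": [
    {"offset":[0.5,0.05,0],"yaw":0,"claw":0.6},
    {"offset":[1,0.1,0],"yaw":0,"claw":0.6}
  ]
}}

```text
time: 16.98
ee_pos: [0.5087, 0.0328, 0.1831]
tcp_rot: [-180.0, 0.0, 84.6]
wrist_force: [1.5, -0.5, -1.9]
opening: 0.0611
grasp_force: 55.1
```

Call:
{"name": "servo_tool", "arguments": {
  "rows": [
    {"offset":[0.5,0.05,0],"yaw":0,"claw":0.6},
    {"offset":[1,0.1,0],"yaw":0,"claw":0.6},
    {"offset":[1,0.1,0],"yaw":0,"claw":0.6}
  ]
}}

```text
time: 17.35
ee_pos: [0.528, 0.1331, 0.1825]
tcp_rot: [-179.9, 0.0, 84.8]
wrist_force: [-0.1, -0.1, -0.7]
opening: 0.061
grasp_force: 55.1
```

```bash
python3 go.py .549 .23 .042
```

```text
ee [0.528  0.1331 0.1825] rot [-1.7993e+02  1.0000e-02  8.4850e+01] t 17.35 open 0.061 F [-0.1 -0.1 -0.7]
off [0.984 0.122 1.405]
```

Call:
{"name": "servo_tool", "arguments": {
  "rows": [
    {"offset":[0.5,0.05,0],"yaw":0,"claw":0.6},
    {"offset":[0.98,0.12,0.1],"yaw":0,"claw":0.6},
    {"offset":[0.98,0.12,0.5],"yaw":0,"claw":0.6},
    {"offset":[0.98,0.12,0.95],"yaw":0,"claw":0.6},
    {"offset":[0.98,0.12,1],"yaw":0,"claw":0.6}
  ]
}}

```text
time: 17.98
ee_pos: [0.5472, 0.2255, 0.0799]
tcp_rot: [-179.7, 0.2, 84.6]
wrist_force: [-0.4, 0.5, -1.6]
opening: 0.0609
grasp_force: 55.0
```

Call:
{"name": "servo_tool", "arguments": {
  "rows": [
    {"offset":[0,0,0.3],"yaw":0,"claw":0.6},
    {"offset":[0,0,0.4],"yaw":0,"claw":0.6},
    {"offset":[0,0,0.4],"yaw":0,"claw":0.6},
    {"offset":[0,0,0.4],"yaw":0,"claw":0.1},
    {"offset":[0,0,0.4],"yaw":0,"claw":0.1},
    {"offset":[0,0,0.4],"yaw":0,"claw":0.1},
    {"offset":[0,0,-0.2],"yaw":0,"claw":0.1},
    {"offset":[0,0,-0.8],"yaw":0,"claw":0.1},
    {"offset":[0,0,-1],"yaw":0,"claw":0},
    {"offset":[0,0,-1],"yaw":0,"claw":0}
  ]
}}

```text
time: 19.23
ee_pos: [0.5497, 0.2278, 0.1853]
tcp_rot: [179.8, -0.1, 84.7]
wrist_force: [0.0, -0.8, -0.5]
opening: 0.0854
grasp_force: 0.0
```

```bash
sed -i 's/        if s\[k,4\]>60:/        if s[k,4]>40:/; s/w=P\[l==k\];/w=P[l==k]; w=w[w[:,2]<.2];/' m.py; python3 - <<'E'
from m import *
p,d=snap('top','t4'); rolls(p,pts('top',d))
p,d=snap('side','s4'); P=pts('side',d); k=cream(p)&(P[...,2]<.15)&(P[...,2]>-.01)
n,l,s,c=cv2.connectedComponentsWithStats(k.astype(np.uint8))
for j in range(1,n):
    if s[j,4]>60: w=P[l==j]; w=w[w[:,2]>np.percentile(w[:,2],90)-.006]; print('side',c[j].round(),s[j,4],cv2.minEnclosingCircle(w[:,:2].astype(np.float32)),w[:,2].max())
a=np.hstack([cv2.resize(p[130:270,250:390],(400,400))]); cv2.imwrite('pics/c4.png',a[:,:,::-1])
E
python3 go.py .4937 -.4025 .2
```

```text
roll [383.2 183.6] 357 xy 0.6584 -0.1634 r 0.0334 z 0.0257
roll [468.8 241.5] 360 xy 0.4933 -0.4002 r 0.0319 z 0.0433
side [314. 205.] 182 ((0.5509431958198547, 0.22621026635169983), 0.03477383777499199) 0.03866485457174518
side [389. 283.] 304 ((0.6611088514328003, -0.16488394141197205), 0.03282010927796364) 0.03294544152715484
side [369. 368.] 427 ((0.49526655673980713, -0.4007708728313446), 0.031956274062395096) 0.07734318001818186
side [296. 391.] 537 ((0.29104727506637573, -0.4194527864456177), 0.026876183226704597) 0.1456551074675123
ee [0.5487 0.2273 0.1822] rot [-1.7994e+02  4.0000e-02  8.4670e+01] t 19.32 open 0.0856 F [-0.2 -0.2 -0. ]
off [-6.322  0.038 -0.178]
```

View pics/c4.png

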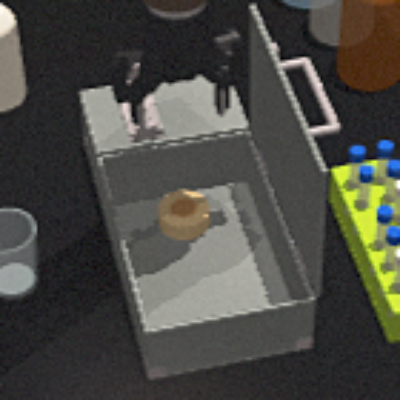

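Roll_c lies inside the box at (183,213) in the crop. Roll_d is next, passing clear of the lid's end.

Call:
{"name": "servo_tool", "arguments": {
  "rows": [
    {"offset":[-0.5,0,0],"yaw":0,"claw":0},
    {"offset":[-1,0,0],"yaw":0,"claw":0}
  ]
}}

```text
time: 19.58
ee_pos: [0.5387, 0.1269, 0.181]
tcp_rot: [-179.8, 0.1, 84.8]
wrist_force: [0.1, -0.5, -1.1]
opening: 0.0851
grasp_force: 0.0
```

Call:
{"name": "servo_tool", "arguments": {
  "rows": [
    {"offset":[-0.5,0,0],"yaw":0,"claw":0},
    {"offset":[-1,0,0],"yaw":0,"claw":0}
  ]
}}

```text
time: 19.82
ee_pos: [0.5293, 0.0268, 0.1813]
tcp_rot: [-179.8, 0.0, 84.7]
wrist_force: [1.6, -0.4, -0.4]
opening: 0.0852
grasp_force: 0.0
```

Call:
{"name": "servo_tool", "arguments": {
  "rows": [
    {"offset":[-0.5,0,0],"yaw":0,"claw":0},
    {"offset":[-1,0,0],"yaw":0,"claw":0},
    {"offset":[-1,0.4,0],"yaw":0,"claw":0}
  ]
}}

```text
time: 20.2
ee_pos: [0.5591, -0.078, 0.1823]
tcp_rot: [-179.9, 0.0, 84.4]
wrist_force: [0.8, 0.9, 0.1]
opening: 0.0852
grasp_force: 0.0
```

Call:
{"name": "servo_tool", "arguments": {
  "rows": [
    {"offset":[-0.4,0.4,0],"yaw":0,"claw":0},
    {"offset":[-0.79,0.8,0],"yaw":0,"claw":0},
    {"offset":[-0.79,1,0.3],"yaw":0,"claw":0},
    {"offset":[-0.79,1,0.6],"yaw":0,"claw":0},
    {"offset":[-0.79,1,0.6],"yaw":0,"claw":0}
  ]
}}

```text
time: 20.82
ee_pos: [0.6511, -0.1625, 0.1185]
tcp_rot: [-179.6, -0.1, 84.7]
wrist_force: [-0.4, 1.0, 0.2]
opening: 0.0852
grasp_force: 0.0
```

```bash
python3 - <<'E'
from m import *
p,d=snap('side','s5'); P=pts('side',d); k=cream(p)&(P[...,2]<.15)&(P[...,2]>-.01)
n,l,s,c=cv2.connectedComponentsWithStats(k.astype(np.uint8))
for j in range(1,n):
    if s[j,4]>60: w=P[l==j]; w=w[w[:,2]>np.percentile(w[:,2],90)-.006]; print('side',c[j].round(),s[j,4],cv2.minEnclosingCircle(w[:,:2].astype(np.float32)),w[:,2].max())
E
python3 go.py .6595 -.164 .027
```

```text
side [314. 203.] 200 ((0.5515897274017334, 0.22354111075401306), 0.033246904611587524) 0.03820750276444085
side [389. 284.] 234 ((0.661333441734314, -0.16379575431346893), 0.03203890472650528) 0.03212827508502514
side [369. 368.] 421 ((0.49522584676742554, -0.40100371837615967), 0.03226027637720108) 0.07784325293005567
side [296. 391.] 537 ((0.2905319929122925, -0.42288967967033386), 0.026765968650579453) 0.1465419270065409
ee [ 0.6519 -0.1626  0.1212] rot [-1.7975e+02 -4.0000e-02  8.4670e+01] t 20.88 open 0.0854 F [-0.3  0.5  1.3]
off [-0.007  0.077  0.942]
```

Call:
{"name": "servo_tool", "arguments": {
  "rows": [
    {"offset":[0,0.08,0.3],"yaw":0,"claw":0},
    {"offset":[0,0.08,0.7],"yaw":0,"claw":0},
    {"offset":[0,0.08,0.92],"yaw":0,"claw":0},
    {"offset":[0,0.08,0.92],"yaw":0,"claw":0},
    {"offset":[0,0.08,0.92],"yaw":0,"claw":0.6},
    {"offset":[0,0.08,0.92],"yaw":0,"claw":0.6},
    {"offset":[0,0.08,0.92],"yaw":0,"claw":0.6},
    {"offset":[0,0.08,0.92],"yaw":0,"claw":0.6},
    {"offset":[0,0.08,0.92],"yaw":0,"claw":0.6}
  ]
}}

```text
time: 22.0
ee_pos: [0.6621, -0.1639, 0.0347]
tcp_rot: [179.8, 0.0, 84.7]
wrist_force: [-2.9, 1.4, 8.5]
opening: 0.0615
grasp_force: 52.6
```

```bash
python3 go.py .541 .146 .042
```

```text
ee [ 0.6621 -0.1639  0.0347] rot [1.7979e+02 3.0000e-02 8.4670e+01] t 22.0 open 0.0615 F [-2.9  1.4  8.5]
off [ 2.973 -1.494 -0.073]
```

Call:
{"name": "servo_tool", "arguments": {
  "rows": [
    {"offset":[0,0,-0.3],"yaw":0,"claw":0.6},
    {"offset":[0,0,-0.7],"yaw":0,"claw":0.6},
    {"offset":[0,0,-1],"yaw":0,"claw":0.6},
    {"offset":[0,-0.5,-1],"yaw":0,"claw":0.6},
    {"offset":[0,-1,-1],"yaw":0,"claw":0.6}
  ]
}}

```text
time: 22.62
ee_pos: [0.5612, -0.1544, 0.133]
tcp_rot: [179.9, 0.0, 84.7]
wrist_force: [-0.1, 0.5, -0.7]
opening: 0.0614
grasp_force: 54.6
```

Call:
{"name": "servo_tool", "arguments": {
  "rows": [
    {"offset":[0.2,-0.5,-0.3],"yaw":0,"claw":0.6},
    {"offset":[0.7,-0.5,-0.5],"yaw":0,"claw":0.6},
    {"offset":[1,-0.5,-0.5],"yaw":0,"claw":0.6}
  ]
}}

```text
time: 23.0
ee_pos: [0.5216, -0.0489, 0.1856]
tcp_rot: [179.6, -0.0, 84.7]
wrist_force: [0.6, -0.5, -1.3]
opening: 0.0614
grasp_force: 54.8
```

Call:
{"name": "servo_tool", "arguments": {
  "rows": [
    {"offset":[0.5,0,0],"yaw":0,"claw":0.6},
    {"offset":[1,0,0],"yaw":0,"claw":0.6},
    {"offset":[1,0,0],"yaw":0,"claw":0.6}
  ]
}}

```text
time: 23.38
ee_pos: [0.5306, 0.0522, 0.183]
tcp_rot: [179.9, -0.0, 84.9]
wrist_force: [0.1, -0.9, -1.0]
opening: 0.0612
grasp_force: 54.8
```

```bash
python3 go.py .541 .146 .05
```

```text
ee [0.5306 0.0522 0.183 ] rot [ 1.7987e+02 -5.0000e-02  8.4890e+01] t 23.38 open 0.0612 F [ 0.1 -0.9 -1. ]
off [0.943 0.02  1.33 ]
```

Call:
{"name": "servo_tool", "arguments": {
  "rows": [
    {"offset":[0.5,0.02,0],"yaw":0,"claw":0.6},
    {"offset":[0.93,0.02,0.1],"yaw":0,"claw":0.6},
    {"offset":[0.93,0.02,0.5],"yaw":0,"claw":0.6},
    {"offset":[0.93,0.02,0.95],"yaw":0,"claw":0.6},
    {"offset":[0.93,0.02,1],"yaw":0,"claw":0.6}
  ]
}}

```text
time: 24.0
ee_pos: [0.5396, 0.1409, 0.0795]
tcp_rot: [-179.8, 0.1, 84.6]
wrist_force: [0.6, 0.3, -1.4]
opening: 0.061
grasp_force: 54.9
```

Call:
{"name": "servo_tool", "arguments": {
  "rows": [
    {"offset":[0,0,0.3],"yaw":0,"claw":0.6},
    {"offset":[0,0,0.33],"yaw":0,"claw":0.6},
    {"offset":[0,0,0.33],"yaw":0,"claw":0.6},
    {"offset":[0,0,0.33],"yaw":0,"claw":0.1},
    {"offset":[0,0,0.33],"yaw":0,"claw":0.1},
    {"offset":[0,0,0.33],"yaw":0,"claw":0.1},
    {"offset":[0,0,-0.2],"yaw":0,"claw":0.1},
    {"offset":[0,0,-0.8],"yaw":0,"claw":0.1},
    {"offset":[0,0,-1],"yaw":0,"claw":0},
    {"offset":[0,0,-1],"yaw":0,"claw":0}
  ]
}}

```text
time: 25.25
ee_pos: [0.5417, 0.142, 0.1832]
tcp_rot: [179.8, -0.1, 84.7]
wrist_force: [-0.5, 0.1, -0.1]
opening: 0.0856
grasp_force: 0.0
```

```bash
python3 go.py .4943 -.4012 .046
```

```text
ee [0.5417 0.142  0.1832] rot [ 1.7982e+02 -6.0000e-02  8.4670e+01] t 25.25 open 0.0856 F [-0.5  0.1 -0.1]
off [-5.453  0.032  1.372]
```

Call:
{"name": "servo_tool", "arguments": {
  "rows": [
    {"offset":[-0.5,0,0],"yaw":0,"claw":0},
    {"offset":[-1,0,0],"yaw":0,"claw":0}
  ]
}}

```text
time: 25.5
ee_pos: [0.5309, 0.0415, 0.1793]
tcp_rot: [-179.9, 0.0, 84.8]
wrist_force: [-0.3, 0.1, 0.4]
opening: 0.0852
grasp_force: 0.0
```

Call:
{"name": "servo_tool", "arguments": {
  "rows": [
    {"offset":[-0.5,0,0],"yaw":0,"claw":0},
    {"offset":[-1,0,0],"yaw":0,"claw":0}
  ]
}}

```text
time: 25.75
ee_pos: [0.5214, -0.0587, 0.1794]
tcp_rot: [-179.9, -0.0, 84.7]
wrist_force: [-0.2, 0.2, 0.5]
opening: 0.0853
grasp_force: 0.0
```

Call:
{"name": "servo_tool", "arguments": {
  "rows": [
    {"offset":[-0.5,0,0],"yaw":0,"claw":0},
    {"offset":[-1,0,0],"yaw":0,"claw":0}
  ]
}}

```text
time: 26.0
ee_pos: [0.5121, -0.1583, 0.1794]
tcp_rot: [-179.9, -0.0, 84.7]
wrist_force: [0.7, 0.2, -0.2]
opening: 0.0853
grasp_force: 0.0
```

Call:
{"name": "servo_tool", "arguments": {
  "rows": [
    {"offset":[-0.5,0,0],"yaw":0,"claw":0},
    {"offset":[-1,0,0],"yaw":0,"claw":0}
  ]
}}

```text
time: 26.25
ee_pos: [0.5029, -0.2578, 0.1794]
tcp_rot: [-179.9, -0.1, 84.7]
wrist_force: [0.7, 0.7, 0.2]
opening: 0.0854
grasp_force: 0.0
```

Call:
{"name": "servo_tool", "arguments": {
  "rows": [
    {"offset":[-0.5,0,0],"yaw":0,"claw":0},
    {"offset":[-1,0.03,0],"yaw":0,"claw":0}
  ]
}}

```text
time: 26.5
ee_pos: [0.4966, -0.3576, 0.1794]
tcp_rot: [-179.9, -0.1, 84.7]
wrist_force: [0.7, -0.8, -0.1]
opening: 0.0851
grasp_force: 0.0
```

Call:
{"name": "servo_tool", "arguments": {
  "rows": [
    {"offset":[-0.45,0,0],"yaw":0,"claw":0},
    {"offset":[-0.45,0,0.2],"yaw":0,"claw":0},
    {"offset":[-0.45,0,0.5],"yaw":0,"claw":0},
    {"offset":[-0.45,0,0.5],"yaw":0,"claw":0}
  ]
}}

```text
time: 27.0
ee_pos: [0.4917, -0.4, 0.1271]
tcp_rot: [-179.7, -0.2, 84.7]
wrist_force: [-0.1, -0.1, 0.0]
opening: 0.0853
grasp_force: 0.0
```

```bash
python3 go.py .4943 -.4012 .046; python3 - <<'E'
from m import *
p,d=snap('top','t6'); P=pts('top',d)
h=[]
p2,d2=snap('side','s6')
a=np.hstack([cv2.resize(p[160:290,170:340],(400,306)),cv2.resize(p2[130:290,250:450],(400,306))]); cv2.imwrite('pics/c6.png',a[:,:,::-1])
E
```

```text
ee [ 0.4917 -0.4     0.1271] rot [-179.67   -0.22   84.66] t 27.0 open 0.0853 F [-0.1 -0.1  0. ]
off [-0.009  0.027  0.811]
```

View pics/c6.png

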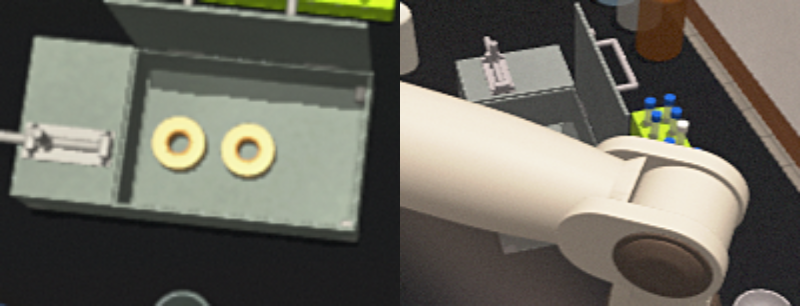

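Two rolls lie flat in the box at (179,143) and (248,150), the lid is upright and the bolt is drawn. Now I'll pick up roll_a.

Call:
{"name": "servo_tool", "arguments": {
  "rows": [
    {"offset":[0,0.02,0.3],"yaw":0,"claw":0},
    {"offset":[0,0.02,0.6],"yaw":0,"claw":0},
    {"offset":[0,0.02,0.81],"yaw":0,"claw":0},
    {"offset":[0,0.02,0.81],"yaw":0,"claw":0},
    {"offset":[0,0.02,0.81],"yaw":0,"claw":0.6},
    {"offset":[0,0.02,0.81],"yaw":0,"claw":0.6},
    {"offset":[0,0.02,0.81],"yaw":0,"claw":0.6},
    {"offset":[0,0.02,0.81],"yaw":0,"claw":0.6},
    {"offset":[0,0.02,0.81],"yaw":0,"claw":0.6}
  ]
}}

```text
time: 28.22
ee_pos: [0.4962, -0.402, 0.0529]
tcp_rot: [179.8, 0.1, 84.7]
wrist_force: [-0.9, 1.4, 6.7]
opening: 0.061
grasp_force: 54.7
```

Call:
{"name": "servo_tool", "arguments": {
  "rows": [
    {"offset":[0,0,-0.2],"yaw":0,"claw":0.6},
    {"offset":[0,0,-0.5],"yaw":0,"claw":0.6},
    {"offset":[0,0,-0.9],"yaw":0,"claw":0.6},
    {"offset":[0,0,-1],"yaw":0,"claw":0.6}
  ]
}}

```text
time: 28.72
ee_pos: [0.4963, -0.4022, 0.1552]
tcp_rot: [179.7, 0.2, 84.7]
wrist_force: [-0.1, 0.5, -0.9]
opening: 0.0606
grasp_force: 54.4
```

Call:
{"name": "servo_tool", "arguments": {
  "rows": [
    {"offset":[0,0,-0.4],"yaw":0,"claw":0.6},
    {"offset":[0.5,0,-0.4],"yaw":0,"claw":0.6},
    {"offset":[1,0,-0.4],"yaw":0,"claw":0.6}
  ]
}}

```text
time: 29.1
ee_pos: [0.5046, -0.301, 0.1909]
tcp_rot: [180.0, 0.0, 84.6]
wrist_force: [0.8, 0.2, -1.0]
opening: 0.0602
grasp_force: 54.4
```

Call:
{"name": "servo_tool", "arguments": {
  "rows": [
    {"offset":[0.5,0,0],"yaw":0,"claw":0.6},
    {"offset":[1,0,0],"yaw":0,"claw":0.6}
  ]
}}

```text
time: 29.35
ee_pos: [0.5137, -0.2007, 0.1907]
tcp_rot: [180.0, 0.0, 84.7]
wrist_force: [-0.2, 1.4, -0.1]
opening: 0.0605
grasp_force: 54.4
```

Call:
{"name": "servo_tool", "arguments": {
  "rows": [
    {"offset":[0.5,0,0],"yaw":0,"claw":0.6},
    {"offset":[1,0,0],"yaw":0,"claw":0.6}
  ]
}}

```text
time: 29.6
ee_pos: [0.523, -0.1011, 0.1907]
tcp_rot: [180.0, 0.0, 84.7]
wrist_force: [1.2, 0.6, -0.1]
opening: 0.0604
grasp_force: 54.4
```

Call:
{"name": "servo_tool", "arguments": {
  "rows": [
    {"offset":[0.5,0,0],"yaw":0,"claw":0.6},
    {"offset":[1,0,0],"yaw":0,"claw":0.6},
    {"offset":[1,0,0],"yaw":0,"claw":0.6}
  ]
}}

```text
time: 29.98
ee_pos: [0.5324, -0.0002, 0.1906]
tcp_rot: [-180.0, -0.0, 84.9]
wrist_force: [0.1, -0.2, -0.8]
opening: 0.0603
grasp_force: 54.4
```

```bash
python3 go.py .533 .061 .042
```

```text
ee [ 5.324e-01 -2.000e-04  1.906e-01] rot [-1.80e+02 -3.00e-02  8.49e+01] t 29.98 open 0.0603 F [ 0.1 -0.2 -0.8]
off [ 0.61  -0.049  1.486]
```

Call:
{"name": "servo_tool", "arguments": {
  "rows": [
    {"offset":[0.4,-0.03,0],"yaw":0,"claw":0.6},
    {"offset":[0.61,-0.05,0.1],"yaw":0,"claw":0.6},
    {"offset":[0.61,-0.05,0.5],"yaw":0,"claw":0.6},
    {"offset":[0.61,-0.05,0.95],"yaw":0,"claw":0.6},
    {"offset":[0.61,-0.05,1],"yaw":0,"claw":0.6}
  ]
}}

```text
time: 30.6
ee_pos: [0.5313, 0.0573, 0.0877]
tcp_rot: [-179.7, 0.1, 84.6]
wrist_force: [0.1, 0.1, -0.1]
opening: 0.0606
grasp_force: 54.6
```

Call:
{"name": "servo_tool", "arguments": {
  "rows": [
    {"offset":[0,0,0.3],"yaw":0,"claw":0.6},
    {"offset":[0,0,0.48],"yaw":0,"claw":0.6},
    {"offset":[0,0,0.48],"yaw":0,"claw":0.6},
    {"offset":[0,0,0.48],"yaw":0,"claw":0.1},
    {"offset":[0,0,0.48],"yaw":0,"claw":0.1},
    {"offset":[0,0,0.48],"yaw":0,"claw":0.1},
    {"offset":[0,0,-0.2],"yaw":0,"claw":0.1},
    {"offset":[0,0,-0.8],"yaw":0,"claw":0.1},
    {"offset":[0,0,-1],"yaw":0,"claw":0},
    {"offset":[0,0,-1],"yaw":0,"claw":0}
  ]
}}

```text
time: 31.85
ee_pos: [0.5341, 0.0583, 0.1927]
tcp_rot: [179.8, -0.0, 84.7]
wrist_force: [-0.1, -1.1, -0.1]
opening: 0.0851
grasp_force: 0.0
```

Call:
{"name": "servo_tool", "arguments": {
  "rows": [
    {"offset":[0,0,-0.5],"yaw":0,"claw":0.6},
    {"offset":[0,0,-1],"yaw":0,"claw":0.79},
    {"offset":[0,0,-1],"yaw":0,"claw":0.79},
    {"offset":[0,0,-1],"yaw":0,"claw":0.79}
  ]
}}

```text
time: 32.35
ee_pos: [0.5331, 0.0581, 0.2887]
tcp_rot: [-179.9, 0.0, 84.7]
wrist_force: [-0.1, 0.4, -0.0]
opening: 0.0177
grasp_force: 0.0
```

```bash
python3 go.py .677 .129 .346;python3 - <<'E'
from m import *
p2,d2=snap('side','s7'); cv2.imwrite('pics/c7.png',cv2.resize(p2[60:410,230:500],(540,600))[:,:,::-1])
E
```

```text
ee [0.5331 0.0581 0.2887] rot [-1.7989e+02  3.0000e-02  8.4670e+01] t 32.35 open 0.0177 F [-0.1  0.4 -0. ]
off [ 0.839  1.367 -0.573]
```

View pics/c7.png

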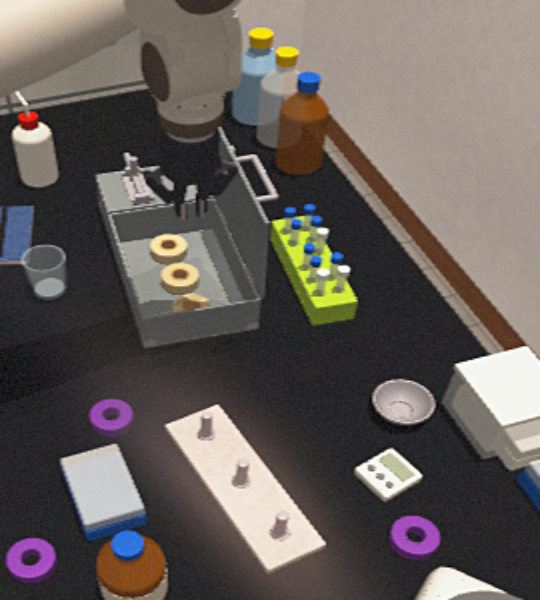

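All three rolls are in the box at (168,247), (180,277) and (190,302), and the spindles are empty. I'll go back over the handle.

Call:
{"name": "servo_tool", "arguments": {
  "rows": [
    {"offset":[0,0,-0.6],"yaw":0,"claw":0.79},
    {"offset":[0,0,-0.6],"yaw":0,"claw":0.79},
    {"offset":[0.42,0.4,-0.6],"yaw":0,"claw":0.79},
    {"offset":[0.84,0.9,-0.6],"yaw":0,"claw":0.79},
    {"offset":[0.84,1,-0.6],"yaw":0,"claw":0.79}
  ]
}}

```text
time: 33.02
ee_pos: [0.6431, 0.1349, 0.3441]
tcp_rot: [-179.6, 0.1, 84.8]
wrist_force: [-0.3, -0.2, -0.4]
opening: 0.0176
grasp_force: 0.0
```

Call:
{"name": "servo_tool", "arguments": {
  "rows": [
    {"offset":[0,0.36,0],"yaw":0,"claw":0.79},
    {"offset":[0,0.36,0],"yaw":0,"claw":0.79},
    {"offset":[0,0.36,0],"yaw":0,"claw":0.79}
  ]
}}

```text
time: 33.4
ee_pos: [0.6762, 0.1291, 0.3491]
tcp_rot: [-179.9, 0.0, 84.7]
wrist_force: [-0.3, 0.1, 0.4]
opening: 0.0178
grasp_force: 0.0
```

```bash
python3 go.py .6773 .129 .2557;python3 - <<'E'
from m import *
p,d=snap('side','s8'); P=pts('side',d); k=cream(p)&(P[...,2]<.15)&(P[...,2]>-.01)
n,l,s,c=cv2.connectedComponentsWithStats(k.astype(np.uint8))
for j in range(1,n):
    if s[j,4]>40 and c[j][1]<300: w=P[l==j]; print('side',c[j].round(),s[j,4],w.mean(0).round(3),w[:,2].max())
r=np.zeros(p.shape[:2],bool); r[130:240,330:385]=1
k=r&(P[...,0]>.66)&(abs(P[...,2]-.25)<.012)&(P[...,1]>.05)&(P[...,1]<.22); print(k.sum(),P[k].mean(0),P[k].min(0),P[k].max(0))
cv2.imwrite('pics/c8.png',cv2.resize(p[60:260,250:450],(600,600))[:,:,::-1])
E
```

```text
ee [0.6762 0.1291 0.3491] rot [-1.7988e+02  3.0000e-02  8.4660e+01] t 33.4 open 0.0178 F [-0.3  0.1  0.4]
off [-0.     0.012  0.934]
side [146.  66.] 65 [0.087 1.199 0.119] 0.14954491436465456
side [82. 79.] 131 [-0.189  1.2    0.112] 0.1489355909087824
side [109.  78.] 47 [-0.081  1.199  0.095] 0.12129573506526858
side [319. 218.] 585 [0.542 0.155 0.029] 0.08479448080781937
116 [0.67315142 0.13082754 0.25631093] [0.66019198 0.06857452 0.24934519] [0.68497142 0.18958955 0.26108961]
```

View pics/c8.png

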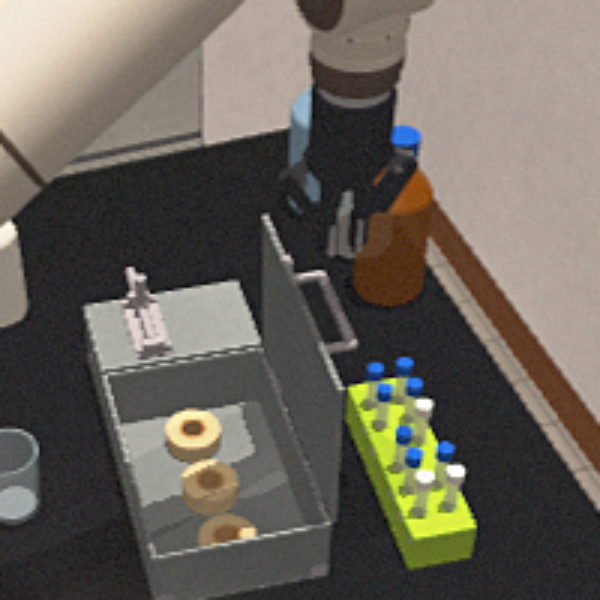

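The rolls lie flat in the compartment and the gripper is right above the upright lid's handle. I'll grip it, then swing the lid down.

Call:
{"name": "servo_tool", "arguments": {
  "rows": [
    {"offset":[0,-0.01,0.4],"yaw":0,"claw":0.79},
    {"offset":[0,-0.01,0.65],"yaw":0,"claw":0.79},
    {"offset":[0,-0.01,0.8],"yaw":0,"claw":0.79},
    {"offset":[0,-0.01,0.93],"yaw":0,"claw":0.79},
    {"offset":[0,-0.01,0.93],"yaw":0,"claw":0.79}
  ]
}}

```text
time: 34.08
ee_pos: [0.674, 0.1291, 0.2579]
tcp_rot: [180.0, -0.0, 84.7]
wrist_force: [-0.2, 0.2, -0.2]
opening: 0.0179
grasp_force: 0.0
```

Call:
{"name": "servo_tool", "arguments": {
  "rows": [
    {"offset":[0,0,0],"yaw":0,"claw":1},
    {"offset":[0,0,0],"yaw":0,"claw":1},
    {"offset":[0,0,0],"yaw":0,"claw":1},
    {"offset":[0,0,0],"yaw":0,"claw":1}
  ],
  "squeeze": 60
}}

```text
time: 34.58
ee_pos: [0.6754, 0.1291, 0.2588]
tcp_rot: [179.9, -0.0, 84.7]
wrist_force: [-3.0, -1.3, 6.2]
opening: 0.0077
grasp_force: 59.0
```

```bash
python3 go.py .6759 .1301 .2557; python3 - <<'E'
import numpy as np
a0=np.arctan2(41,165); R=np.hypot(165,41)
f=lambda d:np.array([-R*np.cos(a0+np.radians(d)),-R*np.sin(a0+np.radians(d))])/100
for A,B,s in((89,44,-5),(44,0,-4)):
    for d in range(A,B-1,s): print(d,(f(d)-f(A)).round(3))
E
```

```text
ee [0.6754 0.1291 0.2588] rot [ 1.799e+02 -1.000e-02  8.467e+01] t 34.58 open 0.0077 F [-3.  -1.3  6.2]
off [0.01  0.004 0.031]
89 [0. 0.]
84 [-0.146 -0.027]
79 [-0.294 -0.041]
74 [-0.442 -0.042]
69 [-0.59 -0.03]
64 [-0.736 -0.006]
59 [-0.88   0.031]
54 [-1.019  0.081]
49 [-1.154  0.143]
44 [-1.283  0.216]
44 [0. 0.]
40 [-0.098  0.066]
36 [-0.192  0.14 ]
32 [-0.28   0.219]
28 [-0.362  0.304]
24 [-0.438  0.395]
20 [-0.508  0.492]
16 [-0.571  0.592]
12 [-0.627  0.697]
8 [-0.675  0.805]
4 [-0.715  0.917]
0 [-0.748  1.031]
```

Call:
{"name": "servo_tool", "arguments": {
  "rows": [
    {"offset":[0,-0.1,-0.02],"yaw":0,"claw":1},
    {"offset":[0,-0.2,-0.03],"yaw":0,"claw":1},
    {"offset":[0,-0.3,-0.04],"yaw":0,"claw":1},
    {"offset":[0,-0.44,-0.04],"yaw":0,"claw":1},
    {"offset":[0,-0.59,-0.03],"yaw":0,"claw":1},
    {"offset":[0,-0.74,0],"yaw":0,"claw":1},
    {"offset":[0,-0.88,0.03],"yaw":0,"claw":1},
    {"offset":[0,-0.95,0.055],"yaw":0,"claw":1},
    {"offset":[0,-0.95,0.055],"yaw":0,"claw":1}
  ]
}}

```text
time: 35.7
ee_pos: [0.5807, 0.1379, 0.2541]
tcp_rot: [179.8, -0.0, 84.7]
wrist_force: [-3.6, -3.8, 11.5]
opening: 0.0072
grasp_force: 61.4
```

Call:
{"name": "servo_tool", "arguments": {
  "rows": [
    {"offset":[0,-0.07,0.025],"yaw":0,"claw":1},
    {"offset":[0,-0.14,0.055],"yaw":0,"claw":1},
    {"offset":[0,-0.2,0.09],"yaw":0,"claw":1},
    {"offset":[0,-0.27,0.125],"yaw":0,"claw":1},
    {"offset":[0,-0.333,0.161],"yaw":0,"claw":1},
    {"offset":[0,-0.333,0.161],"yaw":0,"claw":1}
  ]
}}

```text
time: 36.45
ee_pos: [0.5476, 0.141, 0.2372]
tcp_rot: [179.9, -0.0, 84.7]
wrist_force: [-3.2, -3.8, 7.5]
opening: 0.0072
grasp_force: 61.8
```

```bash
python3 go.py .474 .1485 .1305
```

```text
ee [0.5476 0.141  0.2372] rot [ 1.7989e+02 -1.0000e-02  8.4670e+01] t 36.45 open 0.0072 F [-3.2 -3.8  7.5]
off [ 0.006 -0.74   1.067]
```

Call:
{"name": "servo_tool", "arguments": {
  "rows": [
    {"offset":[0,-0.1,0.07],"yaw":0,"claw":1},
    {"offset":[0,-0.19,0.14],"yaw":0,"claw":1},
    {"offset":[0,-0.28,0.22],"yaw":0,"claw":1},
    {"offset":[0,-0.36,0.305],"yaw":0,"claw":1},
    {"offset":[0,-0.44,0.395],"yaw":0,"claw":1},
    {"offset":[0,-0.51,0.49],"yaw":0,"claw":1},
    {"offset":[0,-0.57,0.59],"yaw":0,"claw":1},
    {"offset":[0,-0.625,0.695],"yaw":0,"claw":1},
    {"offset":[0,-0.675,0.805],"yaw":0,"claw":1},
    {"offset":[0,-0.715,0.915],"yaw":0,"claw":1},
    {"offset":[0,-0.725,0.96],"yaw":0,"claw":1},
    {"offset":[0,-0.735,1],"yaw":0,"claw":1}
  ]
}}

```text
time: 37.95
ee_pos: [0.4744, 0.1478, 0.1355]
tcp_rot: [180.0, 0.0, 84.7]
wrist_force: [1.4, -5.9, 3.9]
opening: 0.0078
grasp_force: 61.6
```

Call:
{"name": "servo_tool", "arguments": {
  "rows": [
    {"offset":[0,-0.01,0.04],"yaw":0,"claw":1},
    {"offset":[0,-0.01,0.08],"yaw":0,"claw":1},
    {"offset":[0,-0.01,0.1],"yaw":0,"claw":1},
    {"offset":[0,-0.01,0.1],"yaw":0,"claw":1}
  ]
}}

```text
time: 38.45
ee_pos: [0.4742, 0.1481, 0.1335]
tcp_rot: [179.6, -0.1, 84.7]
wrist_force: [-19.4, -11.7, 61.1]
opening: 0.0075
grasp_force: 68.8
```

Resistance jumped to 61 N at the original handle height, allowing for a re-grip 3 mm higher, so the lid is on its stop. I'll release and move over to the knob.

Call:
{"name": "servo_tool", "arguments": {
  "rows": [
    {"offset":[0,0,-0.05],"yaw":0,"claw":1},
    {"offset":[0,0,-0.06],"yaw":0,"claw":0.4},
    {"offset":[0,0,-0.06],"yaw":0,"claw":0.4},
    {"offset":[0,0,-0.06],"yaw":0,"claw":0.4},
    {"offset":[0,0,-0.4],"yaw":0,"claw":0.4},
    {"offset":[0,0,-0.8],"yaw":0,"claw":0.4},
    {"offset":[0,0,-0.8],"yaw":0,"claw":0.4}
  ]
}}

```text
time: 39.33
ee_pos: [0.4744, 0.1486, 0.2083]
tcp_rot: [179.8, -0.1, 84.7]
wrist_force: [-0.4, -0.7, -0.3]
opening: 0.0514
grasp_force: 0.0
```

Call:
{"name": "servo_tool", "arguments": {
  "rows": [
    {"offset":[-0.5,-0.5,0],"yaw":0,"claw":0.4},
    {"offset":[-1,-1,0],"yaw":0,"claw":0.4},
    {"offset":[-1,-1,0],"yaw":0,"claw":0.4}
  ]
}}

```text
time: 39.7
ee_pos: [0.3624, 0.0566, 0.2048]
tcp_rot: [-179.9, 0.0, 84.6]
wrist_force: [1.2, 0.8, -0.4]
opening: 0.0508
grasp_force: 0.0
```

```bash
python3 go.py .533 .3645 .2; python3 - <<'E'
from m import *
p,d=snap('top','t9'); P=pts('top',d)
r=np.zeros(P.shape[:2],bool); r[170:268,168:335]=1
for nm,k in(('knob',r&(P[...,2]>.138)&(P[...,2]<.16)&(P[...,1]>.33)),('handle',r&(P[...,2]>.12)&(P[...,2]<.14)&(P[...,1]<.25)&(P[...,0]<.5))): print(nm,k.sum(),P[k].mean(0).round(4))
p0,P0=load('top0','top')
for b in((.60,.03),(.6,.12),(.6,.2),(.52,.2),(.52,.36),(.6,.36)):
    f=lambda Q:np.median(Q[(np.hypot(Q[...,0]-b[0],Q[...,1]-b[1])<.02)&(Q[...,2]<.105)][:,2]).round(4)
    print(b,f(P0),f(P))
cv2.imwrite('pics/c9.png',cv2.resize(p[165:270,165:340],None,fx=4,fy=4)[:,:,::-1])
E
```

```text
ee [0.3624 0.0566 0.2048] rot [-1.7994e+02  1.0000e-02  8.4600e+01] t 39.7 open 0.0508 F [ 1.2  0.8 -0.4]
off [3.226 1.409 0.048]
knob 24 [0.5313 0.3661 0.1463]
handle 29 [0.4753 0.195  0.1305]
(0.6, 0.03) 0.0901 0.0911
(0.6, 0.12) 0.0906 0.0906
(0.6, 0.2) 0.0903 0.091
(0.52, 0.2) 0.0904 0.0905
(0.52, 0.36) 0.0931 0.0926
(0.6, 0.36) 0.0903 0.0907
```

View pics/c9.png

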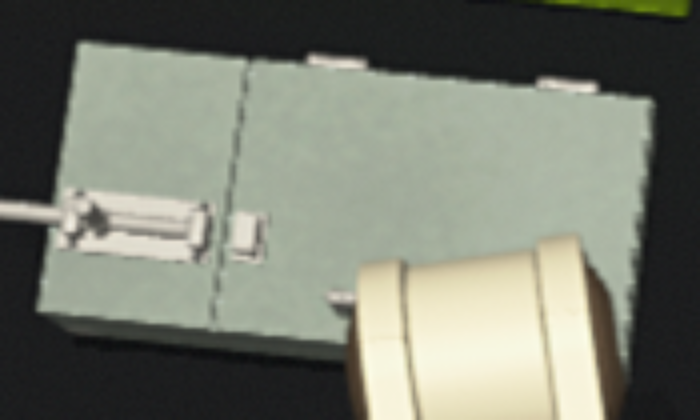

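The lid is flush at its original height, the keeper sits at (247,233), and the bolt is still drawn with its knob at (95,215). I'll go to the knob.

Call:
{"name": "servo_tool", "arguments": {
  "rows": [
    {"offset":[0.5,0.25,0],"yaw":0,"claw":0.4},
    {"offset":[1,0.5,0],"yaw":0,"claw":0.4}
  ]
}}

```text
time: 40.0
ee_pos: [0.4249, 0.1543, 0.2054]
tcp_rot: [180.0, -0.0, 84.6]
wrist_force: [1.1, -1.0, 0.3]
opening: 0.0512
grasp_force: 0.0
```

Call:
{"name": "servo_tool", "arguments": {
  "rows": [
    {"offset":[0.5,0.25,0],"yaw":0,"claw":0.4},
    {"offset":[1,0.5,0],"yaw":0,"claw":0.4}
  ]
}}

```text
time: 40.25
ee_pos: [0.4839, 0.2503, 0.2044]
tcp_rot: [-180.0, 0.0, 84.7]
wrist_force: [1.1, -0.6, 0.8]
opening: 0.0514
grasp_force: 0.0
```

Call:
{"name": "servo_tool", "arguments": {
  "rows": [
    {"offset":[0.5,0.2,0],"yaw":0,"claw":0.4},
    {"offset":[1,0.4,0],"yaw":0,"claw":0.4},
    {"offset":[1,0.4,0],"yaw":0,"claw":0.4},
    {"offset":[1,0.4,0],"yaw":0,"claw":0.4}
  ]
}}

```text
time: 40.75
ee_pos: [0.5317, 0.3439, 0.2042]
tcp_rot: [-179.9, 0.1, 84.7]
wrist_force: [-0.6, 0.5, 0.0]
opening: 0.0513
grasp_force: 0.0
```

```bash
python3 go.py .5337 .3645 .139
```

```text
ee [0.5317 0.3439 0.2042] rot [-1.799e+02  8.000e-02  8.470e+01] t 40.75 open 0.0513 F [-0.6  0.5  0. ]
off [0.207 0.001 0.652]
```

Call:
{"name": "servo_tool", "arguments": {
  "rows": [
    {"offset":[0.21,0.01,0.2],"yaw":0,"claw":0.4},
    {"offset":[0.21,0.01,0.45],"yaw":0,"claw":0.4},
    {"offset":[0.21,0.01,0.65],"yaw":0,"claw":0.4},
    {"offset":[0.21,0.01,0.65],"yaw":0,"claw":0.4},
    {"offset":[0.21,0.01,0.65],"yaw":0,"claw":1},
    {"offset":[0.21,0.01,0.65],"yaw":0,"claw":1},
    {"offset":[0.21,0.01,0.65],"yaw":0,"claw":1},
    {"offset":[0.21,0.01,0.65],"yaw":0,"claw":1},
    {"offset":[0.21,0.01,0.65],"yaw":0,"claw":1}
  ]
}}

```text
time: 41.88
ee_pos: [0.534, 0.3647, 0.1422]
tcp_rot: [-180.0, -0.1, 84.7]
wrist_force: [-6.8, -0.4, 4.5]
opening: 0.0123
grasp_force: 58.6
```

Call:
{"name": "servo_tool", "arguments": {
  "rows": [
    {"offset":[-0.08,0,0],"yaw":0,"claw":1},
    {"offset":[-0.16,0,0],"yaw":0,"claw":1},
    {"offset":[-0.24,0,0],"yaw":0,"claw":1},
    {"offset":[-0.32,0,0],"yaw":0,"claw":1},
    {"offset":[-0.4,0,0],"yaw":0,"claw":1},
    {"offset":[-0.47,0,0],"yaw":0,"claw":1},
    {"offset":[-0.5,0,0],"yaw":0,"claw":1},
    {"offset":[-0.52,0,0],"yaw":0,"claw":1},
    {"offset":[-0.53,0,0],"yaw":0,"claw":1},
    {"offset":[-0.53,0,0],"yaw":0,"claw":1}
  ]
}}

```text
time: 43.12
ee_pos: [0.5295, 0.3146, 0.1422]
tcp_rot: [-180.0, -0.4, 84.8]
wrist_force: [-5.3, 15.0, 0.8]
opening: 0.0117
grasp_force: 58.4
```

The bolt travelled 50 mm and met a 15 N stop, so it is home. I'll release, retreat and verify.

Call:
{"name": "servo_tool", "arguments": {
  "rows": [
    {"offset":[0.02,0,0],"yaw":0,"claw":1},
    {"offset":[0.02,0,0],"yaw":0,"claw":0.4},
    {"offset":[0.02,0,0],"yaw":0,"claw":0.4},
    {"offset":[0.02,0,0],"yaw":0,"claw":0.4},
    {"offset":[0.02,0,-0.4],"yaw":0,"claw":0.4},
    {"offset":[0.02,0,-0.8],"yaw":0,"claw":0.4},
    {"offset":[0.02,-0.5,-0.8],"yaw":0,"claw":0.4},
    {"offset":[-0.4,-1,-0.8],"yaw":0,"claw":0.4}
  ]
}}

```text
time: 44.12
ee_pos: [0.4283, 0.2834, 0.2206]
tcp_rot: [180.0, -0.0, 84.7]
wrist_force: [-0.2, 0.0, 1.4]
opening: 0.0514
grasp_force: 0.0
```

Call:
{"name": "servo_tool", "arguments": {
  "rows": [
    {"offset":[-0.5,-0.5,0],"yaw":0,"claw":0.4},
    {"offset":[-1,-1,0],"yaw":0,"claw":0.4},
    {"offset":[-1,-1,0],"yaw":0,"claw":0.4}
  ]
}}

```text
time: 44.5
ee_pos: [0.3181, 0.1907, 0.2215]
tcp_rot: [179.9, -0.1, 84.6]
wrist_force: [1.3, 0.4, -0.8]
opening: 0.0512
grasp_force: 0.0
```

```bash
python3 - <<'E'
from m import *
p,d=snap('top','t10'); P=pts('top',d)
r=np.zeros(P.shape[:2],bool); r[170:268,168:335]=1
k=r&(P[...,2]>.138)&(P[...,2]<.16)&(P[...,1]>.29)&(P[...,0]>.5); print('knob',k.sum(),P[k].mean(0).round(4))
p0,P0=load('top0','top'); k=r&(P0[...,2]>.138)&(P0[...,2]<.16)&(P0[...,1]>.29)&(P0[...,0]>.5); print('knob0',k.sum(),P0[k].mean(0).round(4))
cv2.imwrite('pics/c10.png',p[:,:,::-1])
E
```

```text
knob 22 [0.5271 0.3164 0.1467]
knob0 24 [0.5271 0.3183 0.1462]
```

View pics/c10.png

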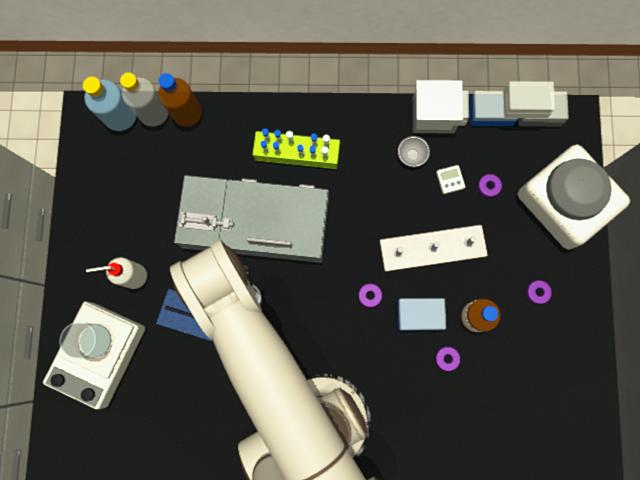

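The lid is shut, the bolt is home (knob at its start position or slightly further), the spindles are empty and the bystanders in view have not moved. I'm handing in.

```bash
python3 -c "
from workcell import *
print(job_done())"
```

```text
the job is handed in; nothing more can be done
None
```

Job handed in at about 45 s of the 210 s: the three cream rolls present (there was none on the middle spindle) are in the box, the lid is shut and the bolt is fully home in its keeper; the hand-in call returned no score.

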